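Fetch the shoe brush from behind the bottles

TASK

The three bottles on the shoe-care rack stand in the way of the shoe brush: first move all three onto the grey side mat, standing upright and wholly on it. Then lay the brush, bristles down, in the middle of the green tray, lengthwise, and only after that put the bottles back on the rack, each upright in the middle of the pad of its own colour. Do not knock any bottle over, and leave the polish tin where it is.

Things in the scene. Friction and masses are not known exactly. Their poses are not given: they have to be found in the camera images.
- bottle_red: Shoe-care bottle: white round body 48 mm in diameter, 77 mm high, with a red label band; red cap 38 mm in diameter; 100 mm high in all, about 0.16 kg, free. Origin: centre of its underside; z up along the bottle. At the start it stands on one of the three coloured pads, not always that of its own colour.
- bottle_blue: Shoe-care bottle: white round body 48 mm in diameter, 77 mm high, with a blue label band; blue cap 38 mm in diameter; 100 mm high in all, about 0.16 kg, free. Origin: centre of its underside; z up along the bottle. At the start it stands on one of the three coloured pads, not always that of its own colour.
- bottle_yellow: Shoe-care bottle: white round body 48 mm in diameter, 77 mm high, with a yellow label band; yellow cap 38 mm in diameter; 100 mm high in all, about 0.16 kg, free. Origin: centre of its underside; z up along the bottle. At the start it stands on one of the three coloured pads, not always that of its own colour.
- brush: Shoe brush: round-ended dark wood block 140 mm (x) by 42 mm (y), 18 to 40 mm above its underside, over pale rigid bristles (120 x 36 x 18 mm); about 0.12 kg, free. Origin: centre of its underside; x along its length, z up. Starts bristles down on the rack's board (8 mm above the table), along the row, 5 to 15 mm behind the bottles; 40 mm free to the 18 mm high rim behind it.
- pad_red: Red pad, 60 mm (x) by 76 mm (y), 2 mm thick, fixed on the front part of the wooden rack's 8 mm thick board. The three pads lie in a row, 86 mm apart along y, in changing order. Origin: centre of its underside (8 mm above the table); x points to the rack's back, y along the row. At the start a bottle hides its middle; its coloured sides show.
- pad_blue: Blue pad, 60 mm (x) by 76 mm (y), 2 mm thick, fixed on the front part of the wooden rack's 8 mm thick board. The three pads lie in a row, 86 mm apart along y, in changing order. Origin: centre of its underside (8 mm above the table); x points to the rack's back, y along the row. At the start a bottle hides its middle; its coloured sides show.
- pad_yellow: Yellow pad, 60 mm (x) by 76 mm (y), 2 mm thick, fixed on the front part of the wooden rack's 8 mm thick board. The three pads lie in a row, 86 mm apart along y, in changing order. Origin: centre of its underside (8 mm above the table); x points to the rack's back, y along the row. At the start a bottle hides its middle; its coloured sides show.
- mat: Grey rectangular side mat, 240 mm (x) by 120 mm (y), 4 mm thick, fixed, empty at the start, to the left or right of the rack (it swaps sides with the tray). Origin: centre of its underside, on the table; x along its length.
- tray: Green shallow open tray, 190 mm (x) by 110 mm (y) outside, walls 5 mm thick, 12 mm high, floor 5 mm thick; fixed, empty at the start, on the other side of the rack from the mat. Origin: centre of its underside, on the table; x along its length.
- tin: Bystander: round shoe-polish tin, steel with black lid and brass disc, 69 mm in diameter, 25 mm high, lying on the table between the robot and the rack; loose. Origin: centre of its underside. Not to be moved.
Not all that is in view belongs to the job. What is shaped like the bottle_blue but pink is not meant. Of the things that look like the brush, the larger one is meant.

How it is judged (in metres and radians):
On the way, in this order (a step that is already met when the one before it is completed fails the run):
1. all three bottles stand upright on the side mat, let go (x of bottle_red in the frame of mat between -0.104 and 0.104 m and y of bottle_red in the frame of mat between -0.046 and 0.046 m and z of bottle_red in the frame of mat between 0 and 0.009 m and angle between each of bottle_red, bottle_blue, bottle_yellow's own z axis and vertical below 0.1 rad and x of bottle_blue in the frame of mat between -0.104 and 0.104 m and y of bottle_blue in the frame of mat between -0.046 and 0.046 m and z of bottle_blue in the frame of mat between 0 and 0.009 m and x of bottle_yellow in the frame of mat between -0.104 and 0.104 m and y of bottle_yellow in the frame of mat between -0.046 and 0.046 m and z of bottle_yellow in the frame of mat between 0 and 0.009 m and linear speed of each of bottle_red, bottle_blue, bottle_yellow below 0.02 m/s and angular speed of each of bottle_red, bottle_blue, bottle_yellow below 0.2 rad/s and contact force between the fingers and bottle_red below 0.2 N and contact force between the fingers and bottle_blue below 0.2 N and contact force between the fingers and bottle_yellow below 0.2 N), for 0.2 s.
2. the brush lies in the middle of the tray, let go, with the bottles still on the mat (x of brush in the frame of tray between -0.018 and 0.018 m and y of brush in the frame of tray between -0.015 and 0.015 m and z of brush in the frame of tray between 0.001 and 0.01 m and angle between each of brush, bottle_red, bottle_blue, bottle_yellow's own z axis and vertical below 0.1 rad and angle between the x axis of brush and the x axis of tray, either way round below 0.2 rad and linear speed of brush below 0.02 m/s and angular speed of brush below 0.2 rad/s and contact force between the fingers and brush below 0.2 N and x of bottle_red in the frame of mat between -0.104 and 0.104 m and y of bottle_red in the frame of mat between -0.046 and 0.046 m and z of bottle_red in the frame of mat between 0 and 0.009 m and x of bottle_blue in the frame of mat between -0.104 and 0.104 m and y of bottle_blue in the frame of mat between -0.046 and 0.046 m and z of bottle_blue in the frame of mat between 0 and 0.009 m and x of bottle_yellow in the frame of mat between -0.104 and 0.104 m and y of bottle_yellow in the frame of mat between -0.046 and 0.046 m and z of bottle_yellow in the frame of mat between 0 and 0.009 m), for 0.2 s.
At the end, for the whole second after the job is handed in: Each bottle stands upright and at rest on the pad of its own colour, its centre within 12 mm of the pad's; the brush lies bristles down in the tray, its centre within 18 mm of the tray's along and 15 mm across its length, its length within 0.2 rad of the tray's; all are released (horizontal distance between bottle_red and pad_red below 0.012 m and z of bottle_red in the frame of pad_red between -0.001 and 0.006 m and angle between each of bottle_red, bottle_blue, bottle_yellow, brush's own z axis and vertical below 0.1 rad and linear speed of each of bottle_red, bottle_blue, bottle_yellow, brush below 0.02 m/s and angular speed of each of bottle_red, bottle_blue, bottle_yellow, brush below 0.2 rad/s and contact force between the fingers and bottle_red below 0.2 N and horizontal distance between bottle_blue and pad_blue below 0.012 m and z of bottle_blue in the frame of pad_blue between -0.001 and 0.006 m and contact force between the fingers and bottle_blue below 0.2 N and horizontal distance between bottle_yellow and pad_yellow below 0.012 m and z of bottle_yellow in the frame of pad_yellow between -0.001 and 0.006 m and contact force between the fingers and bottle_yellow below 0.2 N and x of brush in the frame of tray between -0.018 and 0.018 m and y of brush in the frame of tray between -0.015 and 0.015 m and z of brush in the frame of tray between 0.001 and 0.01 m and angle between the x axis of brush and the x axis of tray, either way round below 0.2 rad and contact force between the fingers and brush below 0.2 N); the robot touches nothing.
It fails at once if a bottle is knocked over (angle between any of bottle_red, bottle_blue, bottle_yellow's own z axis and vertical above 0.6 rad).
It fails at once if the polish tin is moved more than 20 mm (distance of tin from where it was at the start of the episode above 0.02 m).
It also fails if it takes over 138 s, if anything falls off the work surface, if the arm or the gripper's body presses on something with over 40 N, if the wrist force passes 120 N, or if a joint passes its speed limit or range.

ROBOT

A 6-joint arm with a two-finger parallel gripper is mounted at the origin on the work surface. World frame = base frame: x ahead of the robot, y to its left, z up, the work surface at z = 0. Lengths are in m, angles in degrees, forces in N, time in s.
With the tool pointing down it reaches from about 0.275 to 1 m from the base axis. Payload 8.4 kg.
Tool frame: the origin (TCP) lies midway between the tips of the shut fingers; the grasp point (between the pads) lies 19 mm behind it; x points along the fingers, y is the direction in which the jaws open and shut, and the axes are right-handed (so a half turn about x gives the same grasp; the last joint's range is limited). The gripper opens to 85 mm and grips with 20 to 120 N. Pads are 22 mm wide; open, the fingers measure 114 mm over their backs; the gripper's body (76 mm by 85 mm) begins 54 mm behind the grasp point. The pads swing forward as they close: fully open they stand 13 mm farther back than shut.
Start: joints at [-73.648, 20.225, 93.587, -0, 66.188, -0.138], TCP at [0.177, -0.599, 0.231] pointing down, gripper open.
Joint ranges: [-150.9, 150.9], [-52.94, 120.26], [3.33, 152.33], [-74.26, 254.26], [0, 154.13], [-172.89, 172.89]. Speed limits (degrees/s): [127.2, 127.2, 159.86, 180, 180, 180].

INTERFACE

Orientations are given as [roll, pitch, yaw] about the fixed x, y, z axes, in that order (R = Rz(yaw) Ry(pitch) Rx(roll)).
In Python, from rig import get_obs, viewer, hand_in gives the robot as it stands.
- The arm moves only by the tool send_rows, never from a script. Its argument "plan" is a list of rows, each an object with "fingers": the opening, from -1 (shut) to 1 (fully open); "slide": the shift along the world's x, y, z in cm, a list of three; "rotation": the turn, a rotation vector about the world's x, y, z in rad, a list of three. A call has 1 to 5 rows; each row is the pose to reach, as a shift and turn from the pose measured when the call began; what a row does not reach only later rows make up. A row lasts 1/8 s, in which the tool goes at most 62.5 mm and 10.7 degrees, less where a joint would pass 70% of its speed; a pose out of reach is approached as far as the arm can. A call with a gripper value outside its range is refused whole. The fingers move at their own pace and stop on an object; "newtons" is the grip in N (left out, the last holds). Time passes only in rows, so rows that repeat a pose let the fingers close. It gives the time, the measured TCP pose, the force and the opening at its end, in the units of the state.
- get_obs(): the state, without advancing time (a new reading comes with each control period).
- viewer.camera(name): name is "side" or "top" or "wrist"; returns a dict with "pixels" (384x512x3 uint8, red, green, blue), "camera_matrix" (3x3 intrinsics, pixels), "pose" (4x4, takes a point from camera to world coordinates). Camera axes: x right, y down, z forward; pixel columns grow to the right and rows downward; lengths in m; the calibration is good to about 2 mm. A picture is of the moment at which its call begins. There is no depth.
- hand_in(): hands the job in, once; it reports no verdict.
Trained networks look in a picture, given as the dict that the camera call returned (one of the last four; its "shot" number tells which), for a name from the list of things; names that differ only in an ending like _2 or _b are one class to them, and where a whole thing is asked for, a point or a joint stands for the part that bears it (a point fixed in the world has none). Each returns a list of dicts, best first, with "conf" (0 to 1); they miss things now and then, are a little off and sometimes report something else, mostly with a low value. They report only what shows in the picture. A call takes as long as a camera call. They do not tell look-alikes from the thing itself.
- viewer.recognise(picture, query): "position" ([column, row] in pixels, amid what is visible of it).
- viewer.outline_of(picture, query): "region" (384x512 bool, what is visible of it) and "position" ([column, row] in pixels, amid what is visible of it).
The state is a dict: "clock": time; "joints": joint angles; "qd": joint speeds; "joint_torque": joint torques, N m; "position": TCP position; "tcp_rot": TCP orientation; "ft_force": force on the tool from outside, world axes, zero at the start; "moment": the same for the moment, N m; "opening": finger opening in m.
Only numpy, scipy, OpenCV 4.12 (cv2) and the standard library are available. Lean on these libraries where they do the work, as an engineer would, in place of code of your own. Each camera call takes 0.05 s, during which the arm holds its last target.

## Working session

There is one attempt and no reset: what is moved stays moved. The work goes in short steps, Python scripts to look and compute and a tool call to move; the robot and the scene stay as the last step left them, time stands still between calls to the robot, and variables do not carry over. Pictures are saved under pics/ and viewed, and the job is handed in when it is done.

Besides the shell and the picture viewer there is one more tool, called after ">>>" as name(argument=value, ...) on one line, values as JSON. send_rows: Moves the arm, as the interface text tells. Its arguments: {"type":"object","properties":{"plan":{"type":"array","items":{"type":"object","properties":{"fingers":{"type":"number"},"slide":{"type":"array","items":{"type":"number"}},"rotation":{"type":"array","items":{"type":"number"}}}}},"newtons":{"type":"number"}},"required":["plan"]}

```bash
ls; mkdir -p pics
python3 - <<'E'
from rig import get_obs, viewer
import cv2
print(get_obs())
for n in ["side","top","wrist"]:
    p=viewer.camera(n); cv2.imwrite(f"pics/{n}0.png",p["pixels"][:,:,::-1]); print(n,p["camera_matrix"].round(1).tolist(),p["pose"].round(4).tolist())
E
```

```text
pics
{'clock': 0.0, 'joints': array([-7.36488994e+01,  2.02624853e+01,  9.36302001e+01,  6.22519113e-04,
        6.61877817e+01, -1.37843411e-01]), 'qd': array([ 0.07178799, -0.02602152,  0.04752202, -0.03229136, -0.11137079,
        0.02597193]), 'joint_torque': array([ 1.94766704e-03, -6.05245042e+01, -3.42069197e+01,  2.04882363e-04,
        9.05363326e-03, -3.13500394e-06]), 'position': array([ 0.17725665, -0.59882943,  0.2305533 ]), 'tcp_rot': array([-90.5431107 ,  89.91953094, 105.94558154]), 'ft_force': array([0.64439045, 0.27129687, 0.63424264]), 'moment': array([ 0.0397494 , -0.02486053,  0.01538239]), 'opening': 0.08512497459452288}
side [[427.5, 0.0, 264.2], [0.0, 427.5, 200.3], [0.0, 0.0, 1.0]] [[-0.7753, -0.3502, 0.5256, -0.052], [-0.6315, 0.4183, -0.6529, 0.7566], [0.0088, -0.8381, -0.5454, 0.7092], [0.0, 0.0, 0.0, 1.0]]
top [[399.1, 0.0, 264.4], [0.0, 399.1, 196.1], [0.0, 0.0, 1.0]] [[0.0107, -0.9833, 0.1816, 0.3861], [-0.9999, -0.0107, 0.0008, -0.0193], [0.0011, -0.1816, -0.9834, 1.1085], [0.0, 0.0, 0.0, 1.0]]
wrist [[290.7, 0.0, 255.6], [0.0, 290.7, 189.3], [0.0, 0.0, 1.0]] [[0.2843, -0.9201, -0.2695, 0.2454], [-0.9587, -0.2734, -0.0779, -0.5796], [-0.002, 0.2805, -0.9598, 0.3734], [0.0, 0.0, 0.0, 1.0]]
```

View pics/top0.png

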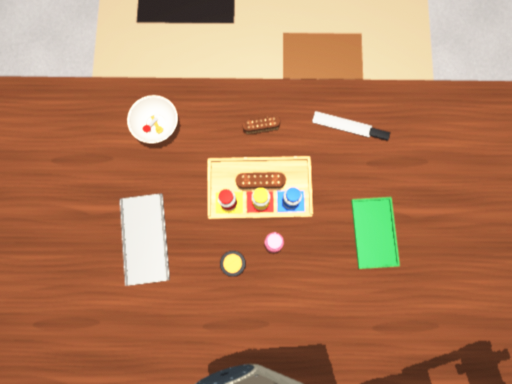

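View pics/side0.png

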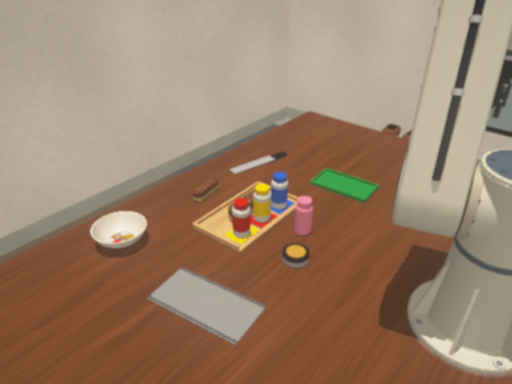

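The top view shows the red bottle on the yellow pad (227,198), the yellow bottle on the red pad (261,199) and the blue bottle on the blue pad (292,197). Other objects:
- **Brushes:** one at (261,181) on the rack and a smaller one at (262,125) behind it. The larger one on the rack is meant.
- **Decoy and tin:** the pink bottle is at (274,242) and the tin at (232,263).
- **Mat and tray:** the mat is on the left (145,240) and the tray on the right (376,233).

```bash
cat > h.py <<'E'
import numpy as np, cv2
from rig import get_obs, viewer
from scipy.optimize import least_squares
def proj(cam,P):
    P=np.atleast_2d(P); T=np.linalg.inv(cam["pose"]); c=P@T[:3,:3].T+T[:3,3]; u=c@cam["camera_matrix"].T
    return u[:,:2]/u[:,2:]
def back(cam,uv,z):
    uv=np.atleast_2d(np.asarray(uv,float)); d=np.c_[uv,np.ones(len(uv))]@np.linalg.inv(cam["camera_matrix"]).T@cam["pose"][:3,:3].T
    o=cam["pose"][:3,3]; return o+d*((z-o[2])/d[:,2:])
def rect(cam,mask,z):
    c=max(cv2.findContours(mask.astype(np.uint8),cv2.RETR_EXTERNAL,cv2.CHAIN_APPROX_NONE)[0],key=cv2.contourArea)[:,0]
    w=back(cam,c,z)[:,:2]; r=cv2.minAreaRect((w*1000).astype(np.float32)); return r
E
python3 - <<'E'
from h import *
big=None
for n in ["top","side"]:
    p=viewer.camera(n)
    img=p["pixels"]
    x=cv2.resize(img[140:300,110:410] if n=="top" else img[150:340,140:390],None,fx=2.6,fy=2.6,interpolation=cv2.INTER_CUBIC)
    cv2.imwrite(f"pics/{n}1.png",x[:,:,::-1])
    for q in ["bottle_red","bottle_blue","bottle_yellow","brush","pad_red","pad_blue","pad_yellow","mat","tray","tin"]:
        for r in viewer.outline_of(p,q)[:3]:
            m=r["region"]; ys,xs=np.where(m)
            print(n,q,round(r["conf"],2),np.round(r["position"],1),m.sum(),"bbox",xs.min(),xs.max(),ys.min(),ys.max(), end=" ")
            z={"mat":.004,"tray":.012,"brush":.048,"tin":.025}.get(q)
            if z and m.sum()>5: print(rect(p,m,z),end="")
            print()
E
```

```text
top bottle_red 0.68 [228.9 196.7] 331 bbox 218 237 189 210 
top bottle_blue 0.78 [272.4 239.9] 296 bbox 265 283 233 252 
top bottle_blue 0.67 [291.2 198.4] 316 bbox 283 301 188 208 
top bottle_yellow 0.57 [261.8 199.1] 326 bbox 252 269 188 210 
top brush 0.81 [261. 125.] 480 bbox 243 279 116 133 ((784.8212280273438, -7.200000762939453), (40.07665252685547, 104.1772232055664), 10.547832489013672)
top brush 0.72 [257.5 181.3] 733 bbox 235 284 173 189 ((623.7138671875, -4.657920837402344), (44.59260559082031, 133.51829528808594), 0.6292486190795898)
top brush 0.18 [232.4 258.7] 507 bbox 220 245 251 276 ((402.11431884765625, 64.0074462890625), (65.69136810302734, 63.298492431640625), 23.115001678466797)
top pad_red 0.72 [255.7 205.2] 281 bbox 246 273 192 213 
top pad_blue 0.66 [283.4 205.2] 285 bbox 277 304 191 212 
top pad_yellow 0.8 [236.6 205.7] 233 bbox 216 242 192 213 
top tray 0.66 [376.2 234.3] 2837 bbox 352 399 198 268 ((490.85357666015625, -322.68389892578125), (190.1399688720703, 113.69475555419922), 3.8776559829711914)
top tin 0.82 [233.7 260.9] 560 bbox 219 245 251 277 ((402.
[... 1126 characters left out ...]
445495605469), (245.53016662597656, 123.93982696533203), 7.869716644287109)
side mat 0.34 [274.6 208.6] 68 bbox 270 291 201 212 ((573.1356811523438, -66.7982406616211), (21.72194480895996, 39.828346252441406), 87.25812530517578)
side tray 0.91 [347.9 186.6] 1207 bbox 311 377 169 201 ((483.89239501953125, -315.73016357421875), (195.95558166503906, 127.13084411621094), 2.6676931381225586)
side tin 0.6 [294.3 255.7] 561 bbox 282 309 243 267 ((393.6737060546875, 77.44490814208984), (67.08426666259766, 91.13311767578125), 37.163795471191406)
side tin 0.52 [346.2 185.2] 1242 bbox 310 377 169 202 ((475.8829345703125, -295.96356201171875), (192.91738891601562, 126.76807403564453), 5.115903377532959)
```

```bash
ls pics
```

```text
side0.png
side1.png
top0.png
top1.png
wrist0.png
```

View pics/top1.png

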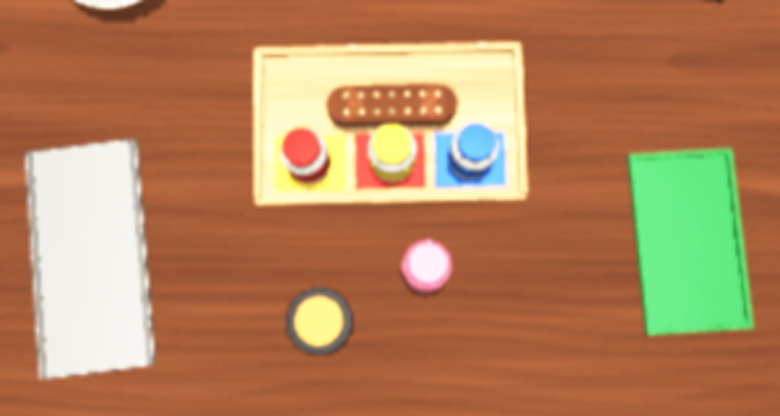

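View pics/side1.png

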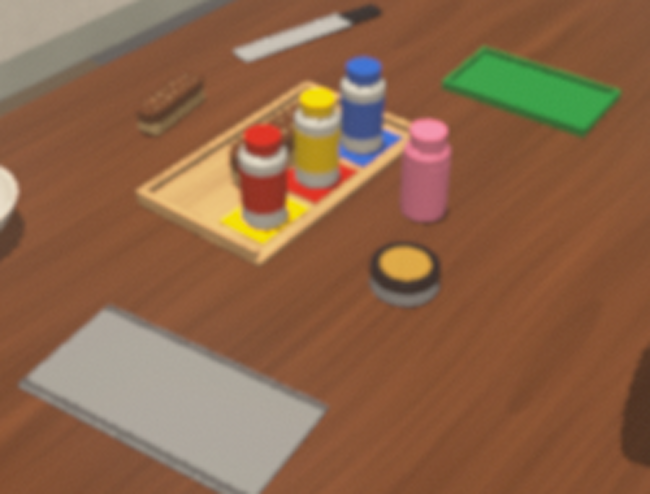

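```bash
cat >> h.py <<'E'
def hull(cam,x,y,z0):
    a=np.linspace(0,2*np.pi,40,endpoint=False); P=[]
    for r,z in [(.024,z0),(.024,z0+.077),(.019,z0+.1)]:
        P.append(np.c_[x+r*np.cos(a),y+r*np.sin(a),np.full(40,z0*0+z)])
    return proj(cam,np.vstack(P))
def bb(h): return np.r_[h.min(0),h.max(0)]
def caprect(cam,lo,hi):
    pass
E
python3 - <<'E'
from h import *
p=viewer.camera("top"); s=viewer.camera("side")
# cap-based: bbox of bottle masks, both cams
for n,q,i in [("red","bottle_red",0),("blue","bottle_blue",None),("yellow","bottle_yellow",0),("pink","bottle_blue",None)]:
    obs=[]
    for cam,exp in [(p,{"red":(228,199),"blue":(291,198),"yellow":(261,199),"pink":(274,242)}[n]),(s,{"red":(241,220),"blue":(279,192),"yellow":(262,202),"pink":(302,214)}[n])]:
        rs=[r for r in viewer.outline_of(cam,q) if np.hypot(*(np.array(r["position"])-exp))<10 and r["region"].sum()>250]
        if not rs: print(n,"miss"); continue
        ys,xs=np.where(rs[0]["region"]); obs.append((cam,np.array([xs.min(),ys.min(),xs.max()+1,ys.max()+1])-.5 ))
    z0=0 if n=="pink" else .01
    f=lambda v: np.concatenate([bb(hull(c,*v,z0))-o for c,o in obs])
    r=least_squares(f,[.57,0],loss="soft_l1"); print(n,r.x.round(4),r.fun.round(1))
    for c,o in obs:
        r=least_squares(lambda v: bb(hull(c,*v,z0))-o,[.57,0]); print("   ",r.x.round(4))
hsv=cv2.cvtColor(p["pixels"],cv2.COLOR_RGB2HSV)
# mat from top
g=((hsv[:,:,1]<40)&(hsv[:,:,2]>120)).astype(np.uint8); g[:,:100]=0;g[:,180:]=0;g[:180]=0;g[300:]=0
print("mat top",rect(p,g,.004), g.sum())
g=((hsv[:,:,0]>50)&(hsv[:,:,0]<75)&(hsv[:,:,1]>120)).astype(np.uint8);g[:,:330]=0
print("tray top",rect(p,g,.012))
# pads: print back of known pads color masks
for nm,lo,hi in [("yellow",24,34),("blue",100,115),("red",-4,4)]:
    H=hsv[:,:,0].astype(int); H=np.where(H>170,H-180,H)
    g=((H>=lo)&(H<=hi)&(hsv[:,:,1]>200)); g[:185]=0;g[216:]=0;g[:,:205]=0;g[:,312:]=0
    ys,xs=np.where(g); print(nm,xs.min(),xs.max(),ys.min(),ys.max(),rect(p,g,.01))
E
```

```text
red [0.5701 0.0801] [-0.2 -0.1  0.1  0.4  0.  -0.6 -0.2  0. ]
    [0.5705 0.08  ]
    [0.5691 0.0809]
blue [ 0.5751 -0.0914] [-0.6 -0.3  0.2  0.3  1.2  0.1 -0.6 -0.7]
    [ 0.5751 -0.092 ]
    [ 0.5746 -0.0894]
yellow [ 0.5737 -0.0096] [ 0.3 -0.1 -0.3  0.5  0.5 -0.6 -1.   0.2]
    [ 0.5742 -0.0096]
    [ 0.5725 -0.0093]
pink [ 0.4568 -0.0444] [ 0.1  0.2 -0.2  0.2  0.1 -0.  -0.4 -0.3]
    [ 0.4572 -0.0445]
    [ 0.456  -0.0438]
mat top ((468.2866516113281, 313.19110107421875), (240.138671875, 118.39274597167969), 7.926713943481445) 3739
tray top ((491.771728515625, -322.734619140625), (189.37095642089844, 111.66394805908203), 4.145575523376465)Traceback (most recent call last):
  File "<stdin>", line 25, in <module>
    return umr_minimum(a, axis, None, out, keepdims, initial, where)
ValueError: zero-size array to reduction operation minimum which has no identity
```

Run:
```python
from h import *
p=viewer.camera("top")
hsv=cv2.cvtColor(p["pixels"],cv2.COLOR_RGB2HSV); print(hsv[210,228],hsv[210,261],hsv[210,285])
for q in ["pad_yellow","pad_red","pad_blue"]:
    m=viewer.outline_of(p,q)[0]["region"]; print(q,rect(p,m,.01))
    ys,xs=np.where(m); print(back(p,[[xs.min()-.5,(ys.max())],[xs.max()+.5,ys.max()],[(xs.min()+xs.max())/2,ys.max()+.5],[(xs.min()+xs.max())/2,ys.min()-.5]],.01)[:,:2].round(4).tolist())
# joint fit of three pads to subpixel colour boundary: model corners vs. union hull
H=hsv[:,:,0].astype(int);S=hsv[:,:,1]
wood=(H>=8)&(H<=22)
x=cv2.resize(p["pixels"][150:225,200:320],None,fx=6.5,fy=6.5,interpolation=cv2.INTER_CUBIC); cv2.imwrite("pics/rack.png",x[:,:,::-1])
```

```text
[ 18 174 185] [  6 170 181] [103 135 253]
pad_yellow ((569.6277465820312, 80.3590316772461), (59.54125213623047, 72.80250549316406), 1.1974596977233887)
[[0.5398, 0.1169], [0.5406, 0.042], [0.5388, 0.0794], [0.601, 0.0811]]
pad_red ((572.2391357421875, -4.817527770996094), (56.62745666503906, 75.66649627685547), 0.6229044198989868)
[[0.5435, 0.0337], [0.5444, -0.0441], [0.5425, -0.0052], [0.602, -0.0045]]
pad_blue ((574.6234741210938, -92.57621002197266), (59.48834228515625, 77.96549987792969), 0.6226057410240173)
[[0.5444, -0.0525], [0.5453, -0.1331], [0.5435, -0.0928], [0.6058, -0.0928]]
```

View pics/rack.png

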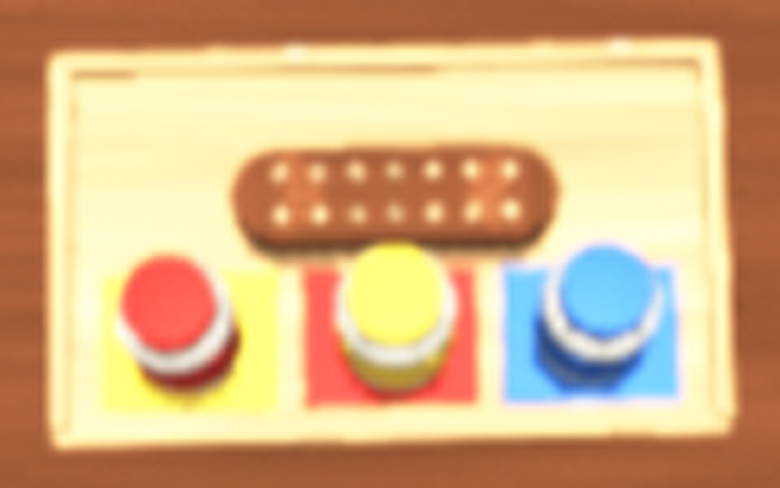

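```bash
cat >> h.py <<'E'
from scipy.spatial.transform import Rotation as R
def st():
    o=get_obs(); r,p,y=o["tcp_rot"]; M=R.from_euler("xyz",[r,p,y],degrees=True).as_matrix()
    return o,M
def need(target,jaw_deg):
    """slide cm and rotvec to reach TCP target with tool down, jaw y axis at jaw_deg (mod 180) in world"""
    o,M=st(); best=None
    for k in (0,180):
        a=np.radians(jaw_deg+k); x=np.array([0,0,-1.]); y=np.array([np.cos(a),np.sin(a),0]); T=np.c_[x,y,np.cross(x,y)]
        v=R.from_matrix(T@M.T).as_rotvec()
        if best is None or np.linalg.norm(v)<np.linalg.norm(best): best=v
        print("  rotopt",v.round(3))
    print("clock",round(o["clock"],2),"pos",o["position"].round(4),"jaw",np.degrees(np.arctan2(M[1,1],M[0,1])).round(2),"j",o["joints"].round(1),"open",round(o["opening"],4),"F",o["ft_force"].round(1))
    print("slide",((np.array(target)-o["position"])*100).round(2),"rot",best.round(3))
E
python3 -c "
from h import *
need([.575,-.0914,.2],90)"
```

```text
rotopt [-0.     0.     2.854]
  rotopt [ 0.     0.    -0.288]
clock 1.95 pos [ 0.1774 -0.5993  0.2313] jaw -73.51 j [-73.6  20.2  93.6   0.   66.2  -0.1] open 0.0852 F [-1.3  0.2 -0.3]
slide [39.76 50.79 -3.13] rot [ 0.     0.    -0.288]
```

>>> send_rows(plan=[{"slide": [6,7,0],"rotation": [0,0,-0.144],"fingers": 0.5},{"slide": [10,12,0],"rotation": [0,0,-0.288],"fingers": 0.5},{"slide": [14,17,0],"rotation": [0,0,-0.288],"fingers": 0.5},{"slide": [18,22,0],"rotation": [0,0,-0.288],"fingers": 0.5},{"slide": [22,27,0],"rotation": [0,0,-0.288],"fingers": 0.5}], newtons=30)

```text
clock: 2.58
position: [0.3761, -0.3557, 0.2316]
tcp_rot: [140.9, 90.0, -39.2]
ft_force: [1.3, -1.2, 0.4]
opening: 0.0643
```

```bash
python3 -c "
from h import *
need([.575,-.0914,.18],90)"
```

```text
rotopt [ 1.000e-03 -1.000e-03 -3.141e+00]
  rotopt [0.001 0.001 0.   ]
clock 2.58 pos [ 0.3761 -0.3557  0.2316] jaw -90.03 j [-43.6  10.6 106.6   0.   62.7  46.5] open 0.0643 F [ 1.3 -1.2  0.4]
slide [19.89 26.43 -5.16] rot [0.001 0.001 0.   ]
```

>>> send_rows(plan=[{"slide": [4,5.3,-1],"rotation": [0,0,0],"fingers": 0.5},{"slide": [8,10.6,-2],"rotation": [0,0,0],"fingers": 0.5},{"slide": [12,16,-3],"rotation": [0,0,0],"fingers": 0.5},{"slide": [16,21.3,-4],"rotation": [0,0,0],"fingers": 0.5},{"slide": [19.9,26.4,-5.2],"rotation": [0,0,0],"fingers": 0.5}])

```text
clock: 3.2
position: [0.5621, -0.1087, 0.1838]
tcp_rot: [151.1, 89.9, -28.9]
ft_force: [0.5, -0.4, 0.2]
opening: 0.0638
```

>>> send_rows(plan=[{"slide": [0,0,0],"rotation": [0,0,0],"fingers": 0.5}])

```text
clock: 3.32
position: [0.5638, -0.1054, 0.183]
tcp_rot: [174.5, 89.9, -5.2]
ft_force: [0.1, -1.1, 0.0]
opening: 0.0641
```

```bash
python3 -c "
from h import *
need([.575,-.0914,.055],90)
p=viewer.camera('wrist'); cv2.imwrite('pics/w1.png',p['pixels'][:,:,::-1])"
```

```text
rotopt [-2.000e-03  0.000e+00  3.138e+00]
  rotopt [ 0.     0.001 -0.004]
clock 3.33 pos [ 0.5638 -0.1054  0.183 ] jaw -89.78 j [-10.7  18.6 102.7   0.   58.6  79. ] open 0.0641 F [ 0.1 -1.1  0. ]
slide [  1.12   1.4  -12.8 ] rot [ 0.     0.001 -0.004]
```

View pics/w1.png

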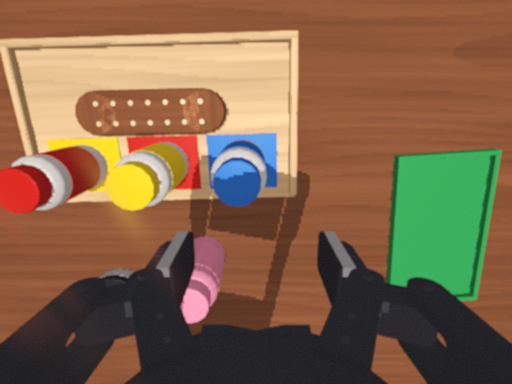

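The wrist view shows the blue bottle at (238,175) ahead of the jaws and clear on both sides. I'll align over it, then descend.

>>> send_rows(plan=[{"slide": [1.1,1.4,-3],"rotation": [0,0,0],"fingers": 0.5},{"slide": [1.1,1.4,-5],"rotation": [0,0,0],"fingers": 0.5},{"slide": [1.1,1.4,-5],"rotation": [0,0,0],"fingers": 0.5}])

```text
clock: 3.75
position: [0.5721, -0.0938, 0.1322]
tcp_rot: [12.9, 89.9, -167.0]
ft_force: [-0.4, -0.1, 0.2]
opening: 0.064
```

```bash
python3 -c "
from h import *
need([.575,-.0914,.055],90)"
```

```text
rotopt [3.00e-03 1.00e-03 3.14e+00]
  rotopt [ 0.    -0.002 -0.002]
clock 3.75 pos [ 0.5721 -0.0938  0.1322] jaw -89.88 j [-9.400e+00  2.270e+01  1.041e+02 -1.000e-01  5.330e+01  8.050e+01] open 0.064 F [-0.4 -0.1  0.2]
slide [ 0.29  0.24 -7.72] rot [ 0.    -0.002 -0.002]
```

>>> send_rows(plan=[{"slide": [0.3,0.25,-3],"rotation": [0,0,0],"fingers": 0.5},{"slide": [0.3,0.25,-6],"rotation": [0,0,0],"fingers": 0.5},{"slide": [0.3,0.25,-8.2],"rotation": [0,0,0],"fingers": 0.5},{"slide": [0.3,0.25,-8.2],"rotation": [0,0,0],"fingers": 0.5},{"slide": [0.3,0.25,-8.2],"rotation": [0,0,0],"fingers": 0.5}])

```text
clock: 4.38
position: [0.5759, -0.092, 0.0518]
tcp_rot: [71.3, 89.9, -108.7]
ft_force: [0.7, 0.2, -0.1]
opening: 0.0641
```

>>> send_rows(plan=[{"slide": [0,0,0],"rotation": [0,0,0],"fingers": -0.2},{"slide": [0,0,0],"rotation": [0,0,0],"fingers": -0.2},{"slide": [0,0,0],"rotation": [0,0,0],"fingers": -0.2},{"slide": [0,0,0],"rotation": [0,0,0],"fingers": -0.2}])

```text
clock: 4.88
position: [0.5769, -0.0922, 0.0532]
tcp_rot: [143.1, 89.9, -36.8]
ft_force: [-1.1, 0.8, 7.0]
opening: 0.0469
```

```bash
python3 -c "
from h import *
need([.575,-.0914,.2],90)
print(0.4683+np.cos(.138)*.07, .3132+np.sin(.138)*.07, .4683-np.cos(.138)*.07,.3132-np.sin(.138)*.07)"
```

```text
rotopt [-3.00e-03  2.00e-03  3.14e+00]
  rotopt [ 0.001  0.002 -0.002]
clock 4.88 pos [ 0.5769 -0.0922  0.0532] jaw -89.91 j [-9.200e+00  2.930e+01  1.061e+02 -1.000e-01  4.440e+01  8.080e+01] open 0.0469 F [-1.1  0.8  7. ]
slide [-0.19  0.08 14.68] rot [ 0.001  0.002 -0.002]
0.5376345171277175 0.32282936834201736 0.3989654828722825 0.3035706316579826
```

>>> send_rows(plan=[{"slide": [0,0,4],"rotation": [0,0,0],"fingers": -0.2},{"slide": [0,0,9],"rotation": [0,0,0],"fingers": -0.2},{"slide": [0,0,14],"rotation": [0,0,0],"fingers": -0.2},{"slide": [-1,2,16],"rotation": [0,0,0],"fingers": -0.2},{"slide": [-3,6,16],"rotation": [0,0,0],"fingers": -0.2}])

```text
clock: 5.5
position: [0.5483, -0.0325, 0.2157]
tcp_rot: [163.7, 89.6, -16.3]
ft_force: [0.6, 0.6, -2.0]
opening: 0.0471
```

```bash
python3 -c "
from h import *
need([.399,.304,.2],90)"
```

```text
rotopt [ 1.100e-02 -3.000e-03 -3.141e+00]
  rotopt [0.002 0.007 0.   ]
clock 5.5 pos [ 0.5483 -0.0325  0.2157] jaw -90.01 j [-3.500e+00  1.420e+01  1.041e+02 -1.000e-01  6.120e+01  8.660e+01] open 0.0471 F [ 0.6  0.6 -2. ]
slide [-14.93  33.65  -1.57] rot [0.002 0.007 0.   ]
```

>>> send_rows(plan=[{"slide": [-2.1,4.8,0],"rotation": [0,0,0],"fingers": -0.2},{"slide": [-4.2,9.6,0],"rotation": [0,0,0],"fingers": -0.2},{"slide": [-6.3,14.4,0],"rotation": [0,0,0],"fingers": -0.2},{"slide": [-8.4,19.2,0],"rotation": [0,0,0],"fingers": -0.2},{"slide": [-10.7,24,0],"rotation": [0,0,0],"fingers": -0.2}])

```text
clock: 6.12
position: [0.4404, 0.2088, 0.216]
tcp_rot: [166.6, 89.6, -13.4]
ft_force: [0.8, 0.0, -2.0]
opening: 0.0474
```

```bash
python3 -c "
from h import *
need([.399,.304,.1],90)"
```

```text
rotopt [ 1.200e-02 -3.000e-03 -3.141e+00]
  rotopt [0.002 0.007 0.   ]
clock 6.12 pos [0.4404 0.2088 0.216 ] jaw -90.01 j [ 25.4   8.7 111.2  -0.3  59.8 115.6] open 0.0474 F [ 0.8  0.  -2. ]
slide [ -4.14   9.52 -11.6 ] rot [0.002 0.007 0.   ]
```

>>> send_rows(plan=[{"slide": [-2.1,5,0],"rotation": [0,0,0],"fingers": -0.2},{"slide": [-4.1,9.5,-1],"rotation": [0,0,0],"fingers": -0.2},{"slide": [-4.1,9.5,-6],"rotation": [0,0,0],"fingers": -0.2},{"slide": [-4.1,9.5,-11.6],"rotation": [0,0,0],"fingers": -0.2},{"slide": [-4.1,9.5,-11.6],"rotation": [0,0,0],"fingers": -0.2}])

```text
clock: 6.75
position: [0.3965, 0.3018, 0.0971]
tcp_rot: [97.8, 89.6, -82.2]
ft_force: [-0.6, -0.4, -1.9]
opening: 0.0474
```

```bash
python3 -c "
from h import *
need([.399,.304,.048],90)"
```

```text
rotopt [-1.000e-03  1.100e-02  3.141e+00]
  rotopt [ 0.007  0.001 -0.   ]
clock 6.75 pos [0.3965 0.3018 0.0971] jaw -89.98 j [ 37.3  19.5 115.3  -0.5  45.4 127.7] open 0.0474 F [-0.6 -0.4 -1.9]
slide [ 0.25  0.22 -4.91] rot [ 0.007  0.001 -0.   ]
```

>>> send_rows(plan=[{"slide": [0.25,0.2,-2.5],"rotation": [0,0,0],"fingers": -0.2},{"slide": [0.25,0.2,-4],"rotation": [0,0,0],"fingers": -0.2},{"slide": [0.25,0.2,-4.9],"rotation": [0,0,0],"fingers": -0.2},{"slide": [0.25,0.2,-4.9],"rotation": [0,0,0],"fingers": -0.2},{"slide": [0.25,0.2,-4.9],"rotation": [0,0,0],"fingers": -0.2}])

```text
clock: 7.38
position: [0.3995, 0.3042, 0.0489]
tcp_rot: [107.2, 89.6, -72.8]
ft_force: [0.2, 0.2, -1.5]
opening: 0.0475
```

```bash
python3 -c "
from h import *
need([.399,.304,.047],90)
p=viewer.camera('side'); cv2.imwrite('pics/s2.png',cv2.resize(p['pixels'][220:360,120:300],None,fx=4,fy=4)[:,:,::-1])"
```

```text
rotopt [-3.000e-03  1.000e-02  3.141e+00]
  rotopt [ 0.006  0.002 -0.   ]
clock 7.38 pos [0.3995 0.3042 0.0489] jaw -89.99 j [ 37.3  24.4 116.3  -0.5  39.4 127.8] open 0.0475 F [ 0.2  0.2 -1.5]
slide [-0.05 -0.02 -0.19] rot [ 0.006  0.002 -0.   ]
```

View pics/s2.png

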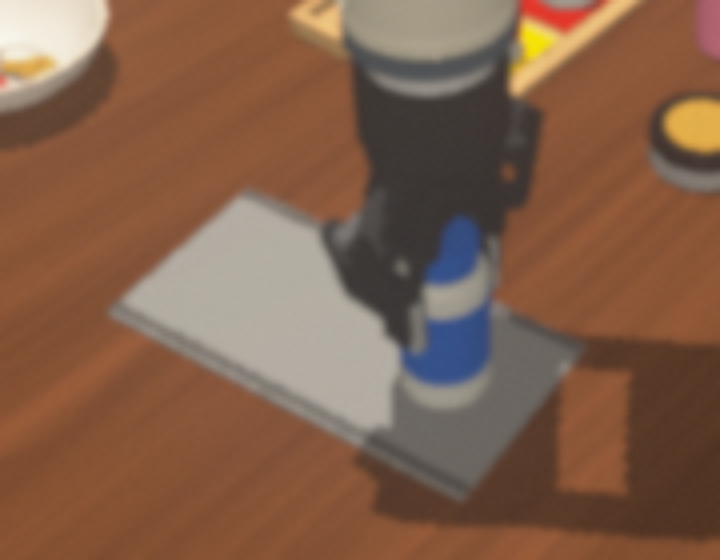

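The blue bottle hangs upright just above the mat, at about (445,390) in the crop. I'll lower it the last bit and let go.

>>> send_rows(plan=[{"slide": [0,0,-0.2],"rotation": [0,0,0],"fingers": -0.2},{"slide": [0,0,-0.2],"rotation": [0,0,0],"fingers": -0.2},{"slide": [0,0,-0.1],"rotation": [0,0,0],"fingers": 0.5},{"slide": [0,0,-0.1],"rotation": [0,0,0],"fingers": 0.5},{"slide": [0,0,0],"rotation": [0,0,0],"fingers": 0.5}])

```text
clock: 8.05
position: [0.3994, 0.3042, 0.0489]
tcp_rot: [106.7, 89.6, -73.3]
ft_force: [0.0, 0.6, -0.4]
opening: 0.0637
```

>>> send_rows(plan=[{"slide": [0,0,2],"rotation": [0,0,0],"fingers": 0.5},{"slide": [0,0,6],"rotation": [0,0,0],"fingers": 0.5},{"slide": [0,0,11],"rotation": [0,0,0],"fingers": 0.5},{"slide": [1,-2,15],"rotation": [0,0,0],"fingers": 0.5},{"slide": [4,-7,16],"rotation": [0,0,0],"fingers": 0.5}])

```text
clock: 8.68
position: [0.4407, 0.2354, 0.212]
tcp_rot: [152.5, 89.6, -27.3]
ft_force: [0.8, 0.0, -0.2]
opening: 0.0645
```

```bash
python3 -c "
from h import *
need([.574,-.0096,.2],90)
p=viewer.camera('side'); cv2.imwrite('pics/s3.png',p['pixels'][:,:,::-1])"
```

```text
rotopt [-0.01   0.005  3.138]
  rotopt [ 0.003  0.006 -0.004]
clock 8.68 pos [0.4407 0.2354 0.212 ] jaw -89.8 j [ 28.2  10.1 110.   -0.4  59.7 118.2] open 0.0645 F [ 0.8  0.  -0.2]
slide [ 13.33 -24.5   -1.2 ] rot [ 0.003  0.006 -0.004]
```

View pics/s3.png

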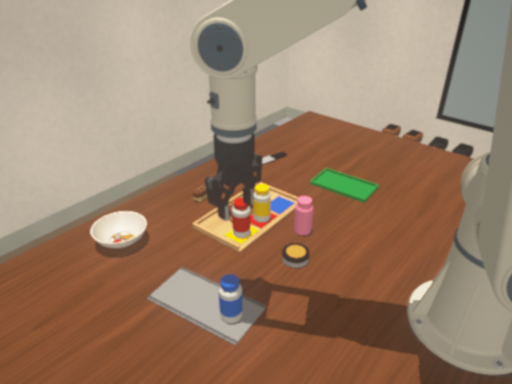

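The blue bottle stands upright on the mat at (231,300). Yellow is next.

>>> send_rows(plan=[{"slide": [2.9,-5.2,0],"rotation": [0,0,0],"fingers": 0.5},{"slide": [5.8,-10.4,0],"rotation": [0,0,0],"fingers": 0.5},{"slide": [8.7,-15.6,0],"rotation": [0,0,0],"fingers": 0.5},{"slide": [11.6,-20.8,-1],"rotation": [0,0,0],"fingers": 0.5},{"slide": [13.3,-24.5,-2],"rotation": [0.003,0.006,-0.004],"fingers": 0.5}])

```text
clock: 9.35
position: [0.5777, -0.0179, 0.1919]
tcp_rot: [121.2, 89.7, -59.0]
ft_force: [0.5, -0.2, -0.6]
opening: 0.064
```

```bash
python3 -c "
from h import *
need([.574,-.0096,.125],90)"
```

```text
rotopt [ 0.004 -0.006 -3.138]
  rotopt [0.004 0.002 0.004]
clock 9.35 pos [ 0.5777 -0.0179  0.1919] jaw -90.22 j [ -1.8  18.4 101.8  -0.3  59.7  88.5] open 0.064 F [ 0.5 -0.2 -0.6]
slide [-0.37  0.83 -6.69] rot [0.004 0.002 0.004]
```

>>> send_rows(plan=[{"slide": [-0.4,0.8,-2],"rotation": [0.004,0.002,0.004],"fingers": 0.5},{"slide": [-0.4,0.8,-6],"rotation": [0.004,0.002,0.004],"fingers": 0.5},{"slide": [-0.4,0.8,-6],"rotation": [0.004,0.002,0.004],"fingers": 0.5}])

```text
clock: 9.72
position: [0.5713, -0.01, 0.1294]
tcp_rot: [-2.3, 89.7, 177.7]
ft_force: [1.0, 0.2, 1.3]
opening: 0.0643
```

```bash
python3 -c "
from h import *
need([.574,-.0096,.05],90)"
```

```text
rotopt [-0.009  0.    -3.142]
  rotopt [-0.    -0.006  0.   ]
clock 9.72 pos [ 0.5713 -0.01    0.1294] jaw -90.0 j [ -1.2  22.4 105.1   0.   52.9  88.8] open 0.0643 F [1.  0.2 1.3]
slide [ 0.27  0.04 -7.94] rot [-0.    -0.006  0.   ]
```

>>> send_rows(plan=[{"slide": [0.25,0.05,-3],"rotation": [0,-0.006,0],"fingers": 0.5},{"slide": [0.25,0.05,-6],"rotation": [0,-0.006,0],"fingers": 0.5},{"slide": [0.25,0.05,-7.9],"rotation": [0,-0.006,0],"fingers": 0.5},{"slide": [0.25,0.05,-7.9],"rotation": [0,-0.006,0],"fingers": 0.5},{"slide": [0.25,0.05,-7.9],"rotation": [0,-0.006,0],"fingers": 0.5}])

```text
clock: 10.35
position: [0.5747, -0.0095, 0.0516]
tcp_rot: [-174.8, 89.9, 5.2]
ft_force: [-0.5, 0.1, 0.2]
opening: 0.0645
```

>>> send_rows(plan=[{"slide": [0,0,0],"rotation": [0,0,0],"fingers": -0.2},{"slide": [0,0,0],"rotation": [0,0,0],"fingers": -0.2},{"slide": [0,0,0],"rotation": [0,0,0],"fingers": -0.2},{"slide": [0,0,0],"rotation": [0,0,0],"fingers": -0.2}])

```text
clock: 10.85
position: [0.5757, -0.0094, 0.0528]
tcp_rot: [-176.5, 89.8, 3.5]
ft_force: [0.1, 2.1, 5.9]
opening: 0.0472
```

>>> send_rows(plan=[{"slide": [0,0,4],"rotation": [0,0,0],"fingers": -0.2},{"slide": [0,0,9],"rotation": [0,0,0],"fingers": -0.2},{"slide": [0,0,14],"rotation": [0,0,0],"fingers": -0.2},{"slide": [-1,2,16],"rotation": [0,0,0],"fingers": -0.2},{"slide": [-2,5,16],"rotation": [0,0,0],"fingers": -0.2}])

```text
clock: 11.48
position: [0.5556, 0.0414, 0.2142]
tcp_rot: [-174.9, 89.6, 5.0]
ft_force: [0.1, -0.4, -2.0]
opening: 0.0472
```

```bash
python3 -c "
from h import *
need([.4683,.3132,.2],90)"
```

```text
rotopt [ 1.00e-02  1.00e-03 -3.14e+00]
  rotopt [-0.001  0.006  0.001]
clock 11.47 pos [0.5556 0.0414 0.2142] jaw -90.08 j [  4.1  15.  103.3   0.   61.3  94.2] open 0.0472 F [ 0.1 -0.4 -2. ]
slide [-8.73 27.18 -1.42] rot [-0.001  0.006  0.001]
```

>>> send_rows(plan=[{"slide": [-1.7,5.4,0],"rotation": [0,0,0],"fingers": -0.2},{"slide": [-3.4,10.8,0],"rotation": [0,0,0],"fingers": -0.2},{"slide": [-5.1,16.2,0],"rotation": [0,0,0],"fingers": -0.2},{"slide": [-6.8,21.6,0],"rotation": [0,0.006,0],"fingers": -0.2},{"slide": [-8.7,26.5,0],"rotation": [0,0.006,0],"fingers": -0.2}])

```text
clock: 12.1
position: [0.4663, 0.3083, 0.2132]
tcp_rot: [7.5, 89.9, -172.6]
ft_force: [0.7, -0.4, -1.5]
opening: 0.0472
```

```bash
python3 -c "
from h import *
need([.4683,.3132,.1],90)"
```

```text
rotopt [-2.000e-03 -0.000e+00 -3.141e+00]
  rotopt [ 0.    -0.001  0.001]
clock 12.1 pos [0.4663 0.3083 0.2132] jaw -90.05 j [ 33.3  15.5 102.8   0.   61.8 123.3] open 0.0472 F [ 0.7 -0.4 -1.5]
slide [  0.2    0.49 -11.32] rot [ 0.    -0.001  0.001]
```

>>> send_rows(plan=[{"slide": [0.2,0.5,-1],"rotation": [0,0,0],"fingers": -0.2},{"slide": [0.2,0.5,-5],"rotation": [0,0,0],"fingers": -0.2},{"slide": [0.2,0.5,-11.3],"rotation": [0,0,0],"fingers": -0.2},{"slide": [0.2,0.5,-11.3],"rotation": [0,0,0],"fingers": -0.2},{"slide": [0.2,0.5,-11.3],"rotation": [0,0,0],"fingers": -0.2}])

```text
clock: 12.72
position: [0.4687, 0.3134, 0.1012]
tcp_rot: [5.2, 89.9, -174.9]
ft_force: [0.4, -0.2, -0.5]
opening: 0.047
```

```bash
python3 -c "
from h import *
need([.4683,.3132,.047],90)"
```

```text
rotopt [-2.00e-03 -0.00e+00 -3.14e+00]
  rotopt [ 0.    -0.001  0.001]
clock 12.72 pos [0.4687 0.3134 0.1012] jaw -90.06 j [ 33.6  23.9 107.2   0.   48.9 123.6] open 0.047 F [ 0.4 -0.2 -0.5]
slide [-0.04 -0.02 -5.42] rot [ 0.    -0.001  0.001]
```

>>> send_rows(plan=[{"slide": [0,0,-2.5],"rotation": [0,0,0],"fingers": -0.2},{"slide": [0,0,-4.5],"rotation": [0,0,0],"fingers": -0.2},{"slide": [0,0,-5.4],"rotation": [0,0,0],"fingers": -0.2},{"slide": [0,0,-5.4],"rotation": [0,0,0],"fingers": -0.2},{"slide": [0,0,-5.4],"rotation": [0,0,0],"fingers": -0.2}])

```text
clock: 13.35
position: [0.4695, 0.3138, 0.0485]
tcp_rot: [-120.1, 89.9, 59.8]
ft_force: [0.8, -0.8, -2.6]
opening: 0.047
```

>>> send_rows(plan=[{"slide": [0,0,0],"rotation": [0,0,0],"fingers": 0.5},{"slide": [0,0,0],"rotation": [0,0,0],"fingers": 0.5},{"slide": [0,0,0],"rotation": [0,0,0],"fingers": 0.5}])

```text
clock: 13.72
position: [0.4697, 0.314, 0.0488]
tcp_rot: [-128.8, 89.9, 51.2]
ft_force: [-0.4, -0.4, 0.3]
opening: 0.0639
```

>>> send_rows(plan=[{"slide": [0,0,2],"rotation": [0,0,0],"fingers": 0.5},{"slide": [0,0,6],"rotation": [0,0,0],"fingers": 0.5},{"slide": [0,0,11],"rotation": [0,0,0],"fingers": 0.5},{"slide": [0,-2,14],"rotation": [0,0,0],"fingers": 0.5},{"slide": [2,-6,15],"rotation": [0,0,0],"fingers": 0.5}])

```text
clock: 14.35
position: [0.49, 0.2547, 0.2012]
tcp_rot: [-141.3, 89.7, 38.7]
ft_force: [1.1, 0.2, -0.1]
opening: 0.064
```

```bash
python3 -c "
from h import *
need([.5702,.0802,.2],90)
p=viewer.camera('side'); cv2.imwrite('pics/s4.png',p['pixels'][:,:,::-1])"
```

```text
rotopt [-0.006 -0.005  3.14 ]
  rotopt [-0.003  0.004 -0.001]
clock 14.35 pos [0.49   0.2547 0.2012] jaw -89.93 j [2.730e+01 1.550e+01 1.045e+02 1.000e-01 5.980e+01 1.172e+02] open 0.064 F [ 1.1  0.2 -0.1]
slide [  8.02 -17.45  -0.12] rot [-0.003  0.004 -0.001]
```

View pics/s4.png

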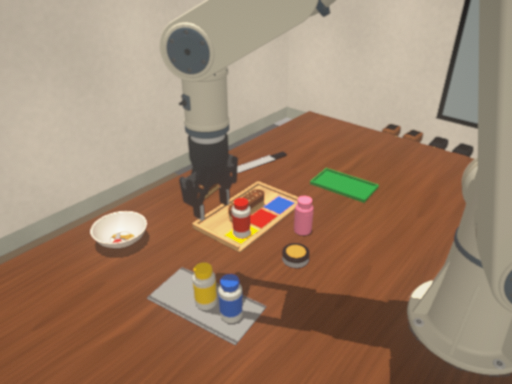

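The yellow bottle (204,287) and the blue bottle (231,300) both stand upright on the mat. Red is next.

>>> send_rows(plan=[{"slide": [2.5,-5.2,0],"rotation": [0,0,0],"fingers": 0.5},{"slide": [5,-10.4,0],"rotation": [0,0,0],"fingers": 0.5},{"slide": [7.5,-15.6,0],"rotation": [0,0,0],"fingers": 0.5},{"slide": [8,-17,-3],"rotation": [0,0,0],"fingers": 0.5},{"slide": [8,-17,-7],"rotation": [0,0,0],"fingers": 0.5}])

```text
clock: 15.02
position: [0.5737, 0.0789, 0.1315]
tcp_rot: [-174.2, 89.5, 5.7]
ft_force: [-0.6, 0.0, 0.6]
opening: 0.064
```

```bash
python3 -c "
from h import *
need([.5702,.0802,.05],90)"
```

```text
rotopt [ 1.200e-02  1.000e-03 -3.139e+00]
  rotopt [-0.001  0.008  0.002]
clock 15.03 pos [0.5737 0.0789 0.1315] jaw -90.13 j [  7.7  22.5 104.6  -0.   52.5  97.8] open 0.064 F [-0.6  0.   0.6]
slide [-0.35  0.13 -8.15] rot [-0.001  0.008  0.002]
```

>>> send_rows(plan=[{"slide": [-0.35,0.1,-3],"rotation": [0,0.008,0],"fingers": 0.5},{"slide": [-0.35,0.1,-6],"rotation": [0,0.008,0],"fingers": 0.5},{"slide": [-0.35,0.1,-8.1],"rotation": [0,0.008,0],"fingers": 0.5},{"slide": [-0.35,0.1,-8.1],"rotation": [0,0.008,0],"fingers": 0.5},{"slide": [-0.35,0.1,-8.1],"rotation": [0,0.008,0],"fingers": 0.5}])

```text
clock: 15.65
position: [0.5706, 0.0799, 0.0511]
tcp_rot: [-115.8, 89.9, 64.1]
ft_force: [0.1, 0.3, 0.5]
opening: 0.0641
```

>>> send_rows(plan=[{"slide": [0,0,0],"rotation": [0,0,0],"fingers": -0.2},{"slide": [0,0,0],"rotation": [0,0,0],"fingers": -0.2},{"slide": [0,0,0],"rotation": [0,0,0],"fingers": -0.2},{"slide": [0,0,0],"rotation": [0,0,0],"fingers": -0.2}])

```text
clock: 16.15
position: [0.5715, 0.0802, 0.0523]
tcp_rot: [-152.3, 89.8, 27.5]
ft_force: [-0.2, 1.4, 7.4]
opening: 0.0471
```

>>> send_rows(plan=[{"slide": [0,0,4],"rotation": [0,0,0],"fingers": -0.2},{"slide": [0,0,9],"rotation": [0,0,0],"fingers": -0.2},{"slide": [0,0,14],"rotation": [0,0,0],"fingers": -0.2},{"slide": [0,2,16],"rotation": [0,0,0],"fingers": -0.2},{"slide": [-1,6,16],"rotation": [0,0,0],"fingers": -0.2}])

```text
clock: 16.77
position: [0.5631, 0.1401, 0.2149]
tcp_rot: [-164.0, 89.6, 15.7]
ft_force: [0.2, 0.9, -1.9]
opening: 0.0473
```

```bash
python3 -c "
from h import *
need([.5376,.3228,.2],90)"
```

```text
rotopt [ 1.100e-02  3.000e-03 -3.137e+00]
  rotopt [-0.002  0.007  0.005]
clock 16.77 pos [0.5631 0.1401 0.2149] jaw -90.26 j [ 13.8  17.  100.4   0.   62.1 104.1] open 0.0473 F [ 0.2  0.9 -1.9]
slide [-2.55 18.27 -1.49] rot [-0.002  0.007  0.005]
```

>>> send_rows(plan=[{"slide": [-0.8,5.5,0],"rotation": [0,0.006,0.004],"fingers": -0.2},{"slide": [-1.6,11,0],"rotation": [0,0.006,0.004],"fingers": -0.2},{"slide": [-2.4,16,0],"rotation": [0,0.006,0.004],"fingers": -0.2},{"slide": [-2.5,18,-4],"rotation": [0,0.006,0.004],"fingers": -0.2},{"slide": [-2.5,18,-9],"rotation": [0,0.006,0.004],"fingers": -0.2}])

```text
clock: 17.4
position: [0.5386, 0.3225, 0.1252]
tcp_rot: [-135.9, 89.7, 44.2]
ft_force: [0.7, 0.7, -2.6]
opening: 0.0471
```

```bash
python3 -c "
from h import *
need([.5376,.3228,.1],90)"
```

```text
rotopt [-0.007 -0.006  3.14 ]
  rotopt [-0.004  0.004 -0.002]
clock 17.4 pos [0.5386 0.3225 0.1252] jaw -89.9 j [3.070e+01 2.680e+01 9.850e+01 1.000e-01 5.440e+01 1.206e+02] open 0.0471 F [ 0.7  0.7 -2.6]
slide [-0.1   0.03 -2.52] rot [-0.004  0.004 -0.002]
```

>>> send_rows(plan=[{"slide": [-0.1,0,-3],"rotation": [-0.004,0.004,0],"fingers": -0.2},{"slide": [-0.1,0,-6],"rotation": [-0.004,0.004,0],"fingers": -0.2},{"slide": [-0.1,0,-7.2],"rotation": [-0.004,0.004,0],"fingers": -0.2},{"slide": [-0.1,0,-7.8],"rotation": [-0.004,0.004,0],"fingers": -0.2},{"slide": [-0.1,0,-7.8],"rotation": [-0.004,0.004,0],"fingers": -0.2}])

```text
clock: 18.02
position: [0.5379, 0.3226, 0.0477]
tcp_rot: [-157.2, 90.0, 22.9]
ft_force: [-0.0, -0.3, -1.3]
opening: 0.0468
```

>>> send_rows(plan=[{"slide": [0,0,-0.1],"rotation": [0,0,0],"fingers": -0.2},{"slide": [0,0,0],"rotation": [0,0,0],"fingers": 0.5},{"slide": [0,0,0],"rotation": [0,0,0],"fingers": 0.5},{"slide": [0,0,0],"rotation": [0,0,0],"fingers": 0.5}])

```text
clock: 18.52
position: [0.5381, 0.3227, 0.048]
tcp_rot: [-154.2, 89.9, 25.9]
ft_force: [-0.4, 0.1, -0.2]
opening: 0.0637
```

>>> send_rows(plan=[{"slide": [0,0,2],"rotation": [0,0,0],"fingers": 0.5},{"slide": [0,0,6],"rotation": [0,0,0],"fingers": 0.5},{"slide": [0,0,11],"rotation": [0,0,0],"fingers": 0.5},{"slide": [0,-2,16],"rotation": [0,0,0],"fingers": 0.5},{"slide": [0,-2,20],"rotation": [0,0,0],"fingers": 0.5}])

```text
clock: 19.15
position: [0.5383, 0.3019, 0.2519]
tcp_rot: [-156.5, 89.8, 23.6]
ft_force: [0.3, 0.5, -0.0]
opening: 0.0642
```

```bash
python3 -c "
from h import *
p=viewer.camera('side'); cv2.imwrite('pics/s5.png',p['pixels'][:,:,::-1])
t=viewer.camera('top'); cv2.imwrite('pics/t5.png',t['pixels'][:,:,::-1])
w=viewer.camera('wrist'); cv2.imwrite('pics/w5.png',w['pixels'][:,:,::-1])
need([.625,-.005,.2],0)
c,s=np.cos(.138),np.sin(.138)
for q in ['bottle_red','bottle_blue','bottle_yellow']:
    for cam in (p,t):
        for r in viewer.outline_of(cam,q)[:2]:
            m=r['region'];
            if m.sum()<100: continue
            ys,xs=np.where(m);o=np.array([xs.min(),ys.min(),xs.max()+1,ys.max()+1])-.5
            f=least_squares(lambda v: bb(hull(cam,*v,.004))-o,[.47,.3]); d=f.x-[.4683,.3132]
            print(q,round(r['conf'],2),np.round(r['position']),f.x.round(4),'res',f.fun.round(1),'mat',(d@[c,s]).round(4),(d@[-s,c]).round(4))
"
```

```text
rotopt [-0.008  0.002  1.569]
  rotopt [ 0.002  0.008 -1.572]
clock 19.3 pos [0.5394 0.3033 0.2522] jaw -89.92 j [ 29.2  18.4  93.5  -0.   67.7 119.1] open 0.0641 F [-0.   0.  -1.3]
slide [  8.56 -30.83  -5.22] rot [-0.008  0.002  1.569]
bottle_red 0.73 [178. 278.] [0.5364 0.3221] res [-0.1 -0.5  0.1  0.4] mat 0.0687 -0.0006
bottle_red 0.88 [137. 207.] [0.5375 0.3232] res [ 0.1 -0.4 -0.1  0.4] mat 0.0699 0.0004
bottle_blue 0.81 [304. 215.] [ 0.4543 -0.041 ] res [ 0.2 -0.5 -0.2  0.4] mat -0.0626 -0.3489
bottle_blue 0.76 [228. 300.] [0.3991 0.3043] res [ 0.9 -0.3 -0.9  0.3] mat -0.0698 0.0007
bottle_blue 0.76 [142. 262.] [0.3997 0.3057] res [-1.1 -0.1  1.2  0.1] mat -0.0689 0.002
bottle_blue 0.68 [273. 240.] [ 0.4569 -0.0444] res [ 0.1 -0.  -0.1  0. ] mat -0.0604 -0.3526
bottle_yellow 0.59 [205. 284.] [0.4654 0.3137] res [ 0.1 -0.7 -0.1  0.6] mat -0.0028 0.0009
bottle_yellow 0.62 [134. 236.] [0.465  0.3155] res [-0.1  0.3  0.1 -0.3] mat -0.0029 0.0028
bottle_yellow 0.48 [259. 181.] [ 0.6243 -0.0076] res [ 16.9  -2.6 -16.9   3. ] mat 0.1104 -0.3392
```

View pics/s5.png

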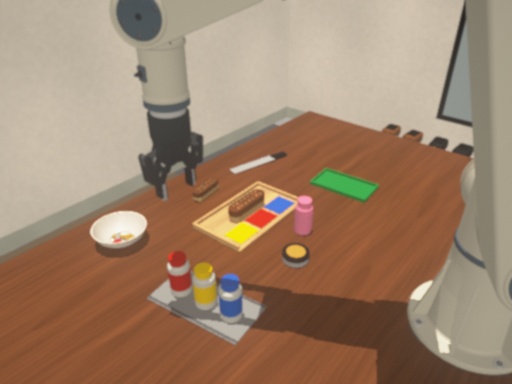

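View pics/t5.png

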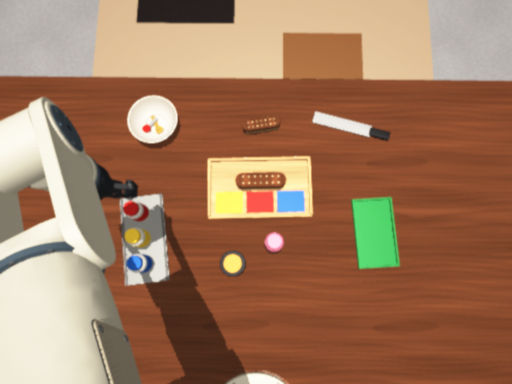

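All three bottles stand on the mat, all well inside it (within 70 mm lengthwise, 3 mm across). The brush meant is the larger one on the rack, at (261,181); the smaller one at (262,125) lies behind the rack. Next I'll fit the brush and the pads, and enlarge a crop to confirm.

```bash
cat >> h.py <<'E'
def brushpts(x,y,th,z0):
    a=np.linspace(0,2*np.pi,48,endpoint=False); P=[]
    ex=np.sign(np.cos(a))*.049+.021*np.cos(a); ey=.021*np.sin(a)
    for z in (.018,.040): P.append(np.c_[ex,ey,np.full(48,z)])
    P.append(np.array([[i*.06,j*.018,0] for i in(-1,1) for j in(-1,1)]))
    P=np.vstack(P); c,s=np.cos(th),np.sin(th)
    return np.c_[x+c*P[:,0]-s*P[:,1],y+s*P[:,0]+c*P[:,1],P[:,2]+z0]
def fitmask(cam,mask,fn,x0):
    "fit pose so that projected hull matches mask hull: supports in 24 directions"
    c=max(cv2.findContours(mask.astype(np.uint8),cv2.RETR_EXTERNAL,cv2.CHAIN_APPROX_NONE)[0],key=cv2.contourArea)[:,0].astype(float)
    A=np.linspace(0,2*np.pi,24,endpoint=False); D=np.c_[np.cos(A),np.sin(A)]
    sup=(c@D.T).max(0)+.35
    return least_squares(lambda v:(proj(cam,fn(*v))@D.T).max(0)-sup,x0,loss="soft_l1",x_scale=[.01,.01,.1][:len(x0)])
E
python3 - <<'E'
from h import *
t=viewer.camera('top'); s=viewer.camera('side')
for cam in (t,s):
  for r in viewer.outline_of(cam,"brush")[:3]:
    f=fitmask(cam,r["region"],lambda x,y,th:brushpts(x,y,th,.008),[.62,0,1.57])
    print(round(r["conf"],2),np.round(r["position"]),f.x.round(4),abs(f.fun).max().round(2))
hsv=cv2.cvtColor(t["pixels"],cv2.COLOR_RGB2HSV)
print(hsv[202,230],hsv[202,260],hsv[202,290])
def rp(x,y,th):
    c,si=np.cos(th),np.sin(th); Q=np.array([[i*.03,j*.038] for i in(-1,1) for j in(-1,1)])
    return np.c_[x+c*Q[:,0]-si*Q[:,1],y+si*Q[:,0]+c*Q[:,1],np.full(4,.01)]
for nm,u,y0 in [("yellow",230,.08),("red",260,-.005),("blue",290,-.09)]:
    col=t["pixels"][202,u].astype(int); m=(np.abs(t["pixels"].astype(int)-col).sum(2)<150); m[:185]=0;m[218:]=0;m[:,:u-18]=0;m[:,u+19:]=0
    f=fitmask(t,m,rp,[.57,y0,0]); print(nm,m.sum(),f.x.round(4),abs(f.fun).max().round(2))
    for r in viewer.outline_of(s,"pad_"+nm)[:1]:
        f=fitmask(s,r["region"],rp,[.57,y0,0]); print("  side",f.x.round(4),abs(f.fun).max().round(2))
    for r in viewer.outline_of(t,"pad_"+nm)[:1]:
        f=fitmask(t,r["region"],rp,[.57,y0,0]); print("  top net",f.x.round(4),abs(f.fun).max().round(2))
x=cv2.resize(t["pixels"][100:225,200:320],None,fx=4.5,fy=4.5,interpolation=cv2.INTER_CUBIC); cv2.imwrite("pics/rack2.png",x[:,:,::-1])
E
```

```text
0.77 [256. 182.] [ 0.6274 -0.0069  1.601 ] 0.69
0.6 [260. 124.] [ 0.7912 -0.0081  1.5819] 7.31
0.23 [258. 200.] [ 0.5684 -0.0064  1.5267] 12.47
0.8 [246. 206.] [ 0.6267 -0.0073  1.6361] 1.12
0.67 [207. 189.] [ 0.7878 -0.0034  1.9949] 7.29
[ 30 145 255] [  2 179 253] [104 152 251]
yellow 1120 [ 0.5661  0.0796 -0.1025] 8.81
  side [0.5684 0.0806 0.0354] 0.91
  top net [ 0.5716  0.0803 -0.0115] 2.57
red 728 [ 0.5803 -0.0066 -0.062 ] 5.28
  side [ 0.5705 -0.0059  0.1005] 1.53
  top net [ 0.5728 -0.0046  0.0119] 1.67
blue 573 [ 0.5761 -0.0905  0.0117] 0.74
  side [ 0.5718 -0.0917  0.0741] 1.18
  top net [ 0.575  -0.0913  0.0371] 1.33
```

View pics/rack2.png

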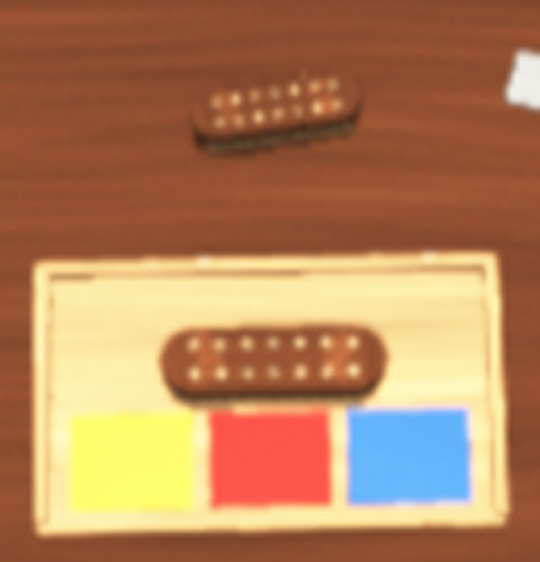

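The crop confirms it. The rack brush at (272,362) in the crop fits the 140 mm model within 0.7 px, while the small one at (277,110) misses by 7 px. I'll turn the jaws across the brush and go to it.

>>> send_rows(plan=[{"slide": [1,-4,-1],"rotation": [0,0,0.18],"fingers": 0.5},{"slide": [2,-8,-2],"rotation": [0,0,0.36],"fingers": 0.5},{"slide": [3,-12,-3],"rotation": [0,0,0.54],"fingers": 0.5},{"slide": [4,-16,-4],"rotation": [0,0,0.72],"fingers": 0.5},{"slide": [5,-20,-5],"rotation": [0,0,0.9],"fingers": 0.5}])

```text
clock: 20.72
position: [0.5884, 0.1014, 0.1979]
tcp_rot: [-168.7, 89.9, 63.3]
ft_force: [-0.5, 1.0, 0.6]
opening: 0.0642
```

```bash
python3 -c "
from h import *
need([.627,-.007,.15],1.7)"
```

```text
rotopt [-0.001  0.     0.693]
  rotopt [ 0.000e+00  2.000e-03 -2.449e+00]
clock 20.73 pos [0.5884 0.1014 0.1979] jaw -38.0 j [ 9.6 19.7 99.   0.1 61.3 47.6] open 0.0642 F [-0.5  1.   0.6]
slide [  3.86 -10.84  -4.79] rot [-0.001  0.     0.693]
```

>>> send_rows(plan=[{"slide": [1,-3,0],"rotation": [0,0,0.18],"fingers": 0.5},{"slide": [2,-6,-2],"rotation": [0,0,0.36],"fingers": 0.5},{"slide": [3,-9,-4],"rotation": [0,0,0.54],"fingers": 0.5},{"slide": [3.9,-10.8,-6],"rotation": [0,0,0.69],"fingers": 0.5},{"slide": [3.9,-10.8,-8],"rotation": [0,0,0.69],"fingers": 0.5}])

```text
clock: 21.35
position: [0.628, -0.0077, 0.1172]
tcp_rot: [161.5, 89.9, 72.9]
ft_force: [0.3, 0.8, 0.0]
opening: 0.0641
```

>>> send_rows(plan=[{"slide": [0,0,-1],"rotation": [0,0,0],"fingers": 0.5},{"slide": [0,0,-1],"rotation": [0,0,0],"fingers": 0.5}])

```text
clock: 21.6
position: [0.6273, -0.007, 0.1064]
tcp_rot: [-141.5, 89.9, 129.8]
ft_force: [0.0, -0.2, 0.1]
opening: 0.0642
```

```bash
python3 -c "
from h import *
w=viewer.camera('wrist'); cv2.imwrite('pics/w6.png',w['pixels'][:,:,::-1])
need([.627,-.007,.0175],1.7)"
```

```text
rotopt [-0.001  0.     0.005]
  rotopt [ 0.000e+00  2.000e-03 -3.136e+00]
clock 21.65 pos [ 0.6278 -0.007   0.1072] jaw 1.4 j [-0.8 28.2 98.8  0.1 52.9 -2.3] open 0.0639 F [-0.1  0.2  0.1]
slide [-0.08  0.   -8.97] rot [-0.001  0.     0.005]
```

View pics/w6.png

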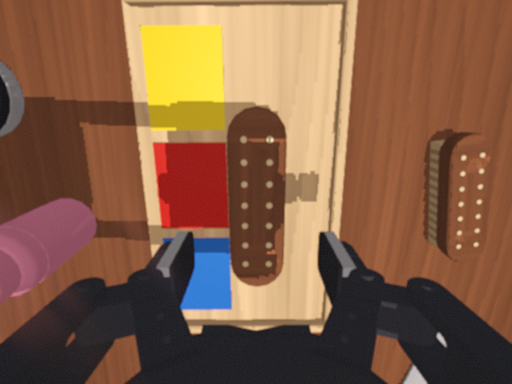

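The brush lies midway between the jaws, at (257,195) in the wrist view. Descending.

>>> send_rows(plan=[{"slide": [-0.1,0,-3],"rotation": [0,0,0.005],"fingers": 0.5},{"slide": [-0.1,0,-6],"rotation": [0,0,0.005],"fingers": 0.5},{"slide": [-0.1,0,-8],"rotation": [0,0,0.005],"fingers": 0.5},{"slide": [-0.1,0,-9],"rotation": [0,0,0.005],"fingers": 0.5},{"slide": [-0.1,0,-9],"rotation": [0,0,0.005],"fingers": 0.5}])

```text
clock: 22.28
position: [0.6268, -0.0069, 0.0171]
tcp_rot: [-168.4, 89.9, 103.3]
ft_force: [-0.5, 0.2, -0.2]
opening: 0.0639
```

>>> send_rows(plan=[{"slide": [0,0,0],"rotation": [0,0,0],"fingers": -0.3},{"slide": [0,0,0],"rotation": [0,0,0],"fingers": -0.3},{"slide": [0,0,0],"rotation": [0,0,0],"fingers": -0.3},{"slide": [0,0,0],"rotation": [0,0,0],"fingers": -0.3},{"slide": [0,0,0],"rotation": [0,0,0],"fingers": -0.3}])

```text
clock: 22.9
position: [0.6278, -0.0069, 0.0182]
tcp_rot: [130.0, 89.9, 41.6]
ft_force: [-0.7, -0.2, 6.3]
opening: 0.0415
```

>>> send_rows(plan=[{"slide": [0,0,4],"rotation": [0,0,0],"fingers": -0.3},{"slide": [0,0,9],"rotation": [0,0,0],"fingers": -0.3},{"slide": [0,0,14],"rotation": [0,0,0],"fingers": -0.3},{"slide": [0,0,16],"rotation": [0,0,0],"fingers": -0.3}])

```text
clock: 23.4
position: [0.629, -0.007, 0.1818]
tcp_rot: [101.3, 89.6, 13.0]
ft_force: [-1.0, 0.4, -0.8]
opening: 0.0418
```

```bash
python3 -c "
from h import *
s=viewer.camera('side'); cv2.imwrite('pics/s7.png',s['pixels'][:,:,::-1])
w=viewer.camera('wrist'); cv2.imwrite('pics/w7.png',w['pixels'][:,:,::-1])
need([.4918,-.3227,.18],-85.9)"
```

```text
rotopt [ 0.004  0.006 -1.529]
  rotopt [-0.006  0.004  1.613]
clock 23.5 pos [ 0.6292 -0.0069  0.1812] jaw 1.68 j [-0.8 23.2 96.   0.1 60.4 -2.5] open 0.0414 F [ 0.5  0.8 -1.7]
slide [-13.74 -31.58  -0.12] rot [ 0.004  0.006 -1.529]
```

View pics/s7.png

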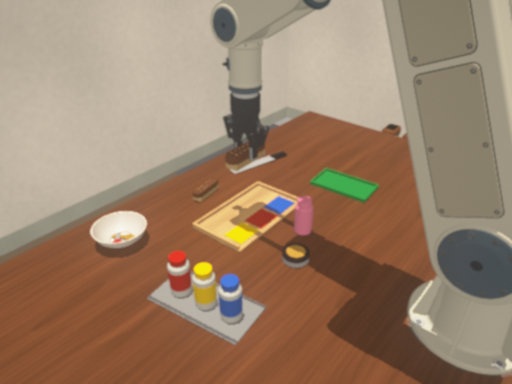

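View pics/w7.png

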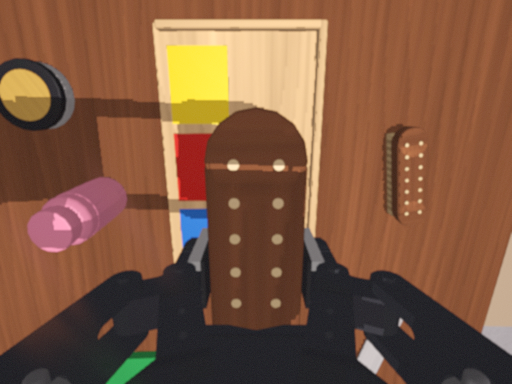

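The brush is gripped and hangs straight. Carrying it to the tray.

>>> send_rows(plan=[{"slide": [-1.5,-3.4,0],"rotation": [0,0,-0.17],"fingers": -0.3},{"slide": [-3,-6.8,0],"rotation": [0,0,-0.34],"fingers": -0.3},{"slide": [-4.5,-10.2,0],"rotation": [0,0,-0.51],"fingers": -0.3},{"slide": [-6,-13.6,0],"rotation": [0,0,-0.68],"fingers": -0.3},{"slide": [-7.5,-17,0],"rotation": [0,0,-0.85],"fingers": -0.3}])

```text
clock: 24.12
position: [0.5527, -0.1777, 0.1795]
tcp_rot: [90.7, 89.7, -46.6]
ft_force: [0.8, -0.7, -1.4]
opening: 0.0416
```

```bash
python3 -c "
from h import *
need([.4914,-.3227,.1],-85.9)"
```

```text
rotopt [ 0.004  0.002 -0.673]
  rotopt [-2.000e-03  5.000e-03  2.469e+00]
clock 24.12 pos [ 0.5527 -0.1777  0.1795] jaw -47.34 j [-1.790e+01  1.930e+01  1.021e+02 -1.000e-01  5.830e+01  2.950e+01] open 0.0416 F [ 0.8 -0.7 -1.4]
slide [ -6.13 -14.5   -7.95] rot [ 0.004  0.002 -0.673]
```

>>> send_rows(plan=[{"slide": [-1.5,-3.6,0],"rotation": [0.001,0,-0.17],"fingers": -0.3},{"slide": [-3,-7.2,0],"rotation": [0.002,0.001,-0.34],"fingers": -0.3},{"slide": [-4.5,-10.8,0],"rotation": [0.003,0.002,-0.51],"fingers": -0.3},{"slide": [-6.1,-14,-2],"rotation": [0.004,0.002,-0.67],"fingers": -0.3},{"slide": [-6.1,-14.3,-6],"rotation": [0.004,0.002,-0.67],"fingers": -0.3}])

```text
clock: 24.75
position: [0.491, -0.323, 0.1188]
tcp_rot: [123.2, 89.9, -52.8]
ft_force: [0.2, 0.6, -0.6]
opening: 0.0416
```

>>> send_rows(plan=[{"slide": [0,0,-2],"rotation": [0,0,0],"fingers": -0.3},{"slide": [0,0,-2],"rotation": [0,0,0],"fingers": -0.3},{"slide": [0,0,-2],"rotation": [0,0,0],"fingers": -0.3}])

```text
clock: 25.12
position: [0.4911, -0.3229, 0.0988]
tcp_rot: [121.8, 89.9, -54.2]
ft_force: [-0.6, 0.6, -0.8]
opening: 0.0416
```

```bash
python3 -c "
from h import *
s=viewer.camera('side'); cv2.imwrite('pics/s8.png',cv2.resize(s['pixels'][100:240,270:420],None,fx=4,fy=4)[:,:,::-1])
need([.4914,-.3227,.016],-85.9)"
```

```text
rotopt [0.002 0.002 0.001]
  rotopt [ 3.00e-03 -3.00e-03 -3.14e+00]
clock 25.18 pos [ 0.4915 -0.3231  0.0994] jaw -85.98 j [-33.4  25.8 104.4  -0.   49.7  52.6] open 0.0414 F [ 0.8  0.1 -1.3]
slide [-0.01  0.04 -8.34] rot [0.002 0.002 0.001]
```

View pics/s8.png

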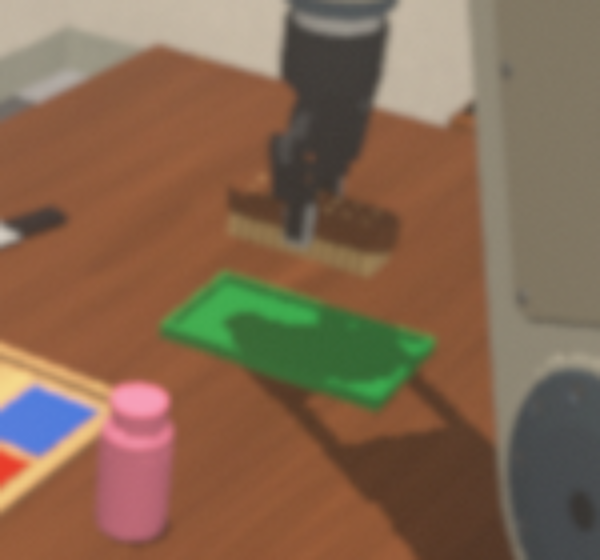

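The brush hangs level over the tray, at about (310,225) in the crop. Lowering.

>>> send_rows(plan=[{"slide": [0,0,-3],"rotation": [0,0,0],"fingers": -0.3},{"slide": [0,0,-6],"rotation": [0,0,0],"fingers": -0.3},{"slide": [0,0,-7.8],"rotation": [0,0,0],"fingers": -0.3},{"slide": [0,0,-8.4],"rotation": [0,0,0],"fingers": -0.3},{"slide": [0,0,-8.4],"rotation": [0,0,0],"fingers": -0.3}])

```text
clock: 25.8
position: [0.492, -0.3234, 0.016]
tcp_rot: [133.3, 89.8, -42.7]
ft_force: [0.1, 0.1, -0.1]
opening: 0.0416
```

>>> send_rows(plan=[{"slide": [0,0,0],"rotation": [0,0,0],"fingers": 0.35},{"slide": [0,0,0],"rotation": [0,0,0],"fingers": 0.35},{"slide": [0,0,0],"rotation": [0,0,0],"fingers": 0.35}])

```text
clock: 26.18
position: [0.4922, -0.3235, 0.0164]
tcp_rot: [134.8, 89.8, -41.2]
ft_force: [0.4, -0.2, 0.9]
opening: 0.0579
```

>>> send_rows(plan=[{"slide": [0,0,2],"rotation": [0,0,0],"fingers": 0.35},{"slide": [0,0,6],"rotation": [0,0,0],"fingers": 0.35},{"slide": [0,0,11],"rotation": [0,0,0],"fingers": 0.5},{"slide": [0,3,16],"rotation": [0,0,0],"fingers": 0.5},{"slide": [0,8,18],"rotation": [0,0,0],"fingers": 0.5}])

```text
clock: 26.8
position: [0.4938, -0.2444, 0.2011]
tcp_rot: [143.5, 89.4, -32.6]
ft_force: [-0.1, 0.5, -0.5]
opening: 0.0637
```

Run:
```python
from h import *
s=viewer.camera('side'); cv2.imwrite('pics/s9.png',s['pixels'][:,:,::-1])
t=viewer.camera('top'); cv2.imwrite('pics/t9.png',t['pixels'][:,:,::-1])
for cam in (t,s):
  for r in viewer.outline_of(cam,"brush")[:3]:
    f=fitmask(cam,r["region"],lambda x,y,th:brushpts(x,y,th,.005),[.49,-.32,.07])
    print(round(r["conf"],2),np.round(r["position"]),f.x.round(4),abs(f.fun).max().round(2))
c,si=np.cos(.138),np.sin(.138)
for q in ['bottle_red','bottle_blue','bottle_yellow']:
    for cam in (s,t):
        for r in viewer.outline_of(cam,q)[:2]:
            m=r['region']
            if m.sum()<100: continue
            ys,xs=np.where(m);o=np.array([xs.min(),ys.min(),xs.max()+1,ys.max()+1])-.5
            f=least_squares(lambda v: bb(hull(cam,*v,.004))-o,[.47,.3])
            print(q,round(r['conf'],2),np.round(r['position']),f.x.round(4),'res',f.fun.round(1))
need([.5376,.3228,.2],-90)
```

```text
0.57 [260. 125.] [ 0.7923 -0.0077  1.5841] 7.25
0.75 [344. 180.] [ 0.4915 -0.3243  0.0173] 1.28
0.61 [208. 188.] [ 0.7923 -0.0079 -1.1494] 7.43
0.3 [244. 234.] [ 0.5617  0.0818 -1.3655] 15.96
bottle_red 0.71 [179. 278.] [0.5373 0.3228] res [-0.6 -0.5  0.6  0.4]
bottle_red 0.98 [140. 209.] [0.5388 0.3232] res [-0.9 -0.9  1.   0.9]
bottle_red 0.34 [136. 238.] [0.4663 0.3143] res [-0.5 -0.2  0.6  0.2]
bottle_blue 0.95 [230. 299.] [0.3999 0.3049] res [ 0.4 -0.3 -0.4  0.3]
bottle_blue 0.88 [144. 265.] [0.3997 0.3045] res [-0.6 -0.1  0.6  0.1]
bottle_blue 0.81 [275. 242.] [ 0.4569 -0.0444] res [ 0.1 -0.  -0.1  0. ]
bottle_yellow 0.91 [206. 286.] [0.4663 0.3144] res [-0.4 -0.7  0.4  0.6]
bottle_yellow 0.58 [347. 190.] [ 0.444  -0.2398] res [ 24.4  -2.  -23.5   3.4]
bottle_yellow 0.67 [136. 238.] [0.4663 0.3169] res [-0.6 -0.2  0.6  0.2]
  rotopt [ 0.002  0.002 -0.069]
  rotopt [-3.000e-03  4.000e-03  3.072e+00]
clock 27.3 pos [ 0.4919 -0.2441  0.1958] jaw -86.03 j [-2.650e+01  1.560e+01  1.051e+02 -1.000e-01  5.910e+01  5.960e+01] open 0.0639 F [ 0.1  0.2 -0.1]
slide [ 4.57 56.69  0.42] rot [ 0.002  0.002 -0.069]
```

View pics/t9.png

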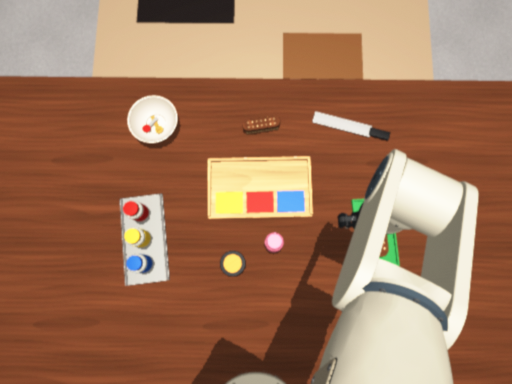

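View pics/s9.png

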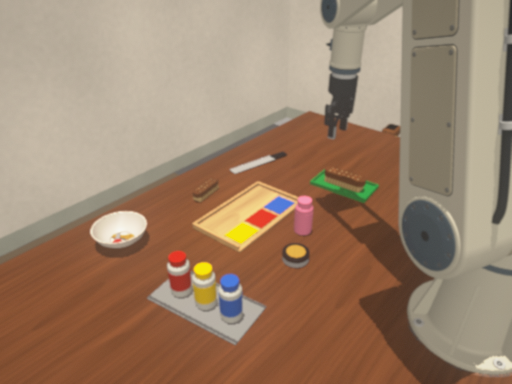

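The brush lies in the tray at (344,180), and the side-view fit puts it within 2 mm of the tray's centre. The bottles still stand on the mat. Next is putting them back, red first. I'll also get better pad centres now the rack is clear.

>>> send_rows(plan=[{"slide": [0.5,6,0.5],"rotation": [0,0,-0.035],"fingers": 0.5},{"slide": [1,12,0.5],"rotation": [0,0,-0.069],"fingers": 0.5},{"slide": [1.5,18,0.5],"rotation": [0,0,-0.069],"fingers": 0.5},{"slide": [2,24,0.5],"rotation": [0,0,-0.069],"fingers": 0.5},{"slide": [2.5,30,0.5],"rotation": [0,0,-0.069],"fingers": 0.5}])

```text
clock: 27.92
position: [0.517, 0.0573, 0.2005]
tcp_rot: [120.8, 89.8, -59.3]
ft_force: [0.4, -0.1, 0.1]
opening: 0.0644
```

Run:
```python
from h import *
need([.5376,.323,.2],90)
im=cv2.imread('pics/t9.png')[:,:,::-1].astype(int); t=viewer.camera('top')
r,g,b=im[...,0],im[...,1],im[...,2]
M={"yellow":(r>200)&(g>200)&(b<150),"red":(r>200)&(g<130)&(b<130),"blue":(b>200)&(r<150)}
rack=np.zeros_like(r,bool); rack[185:216,205:312]=1
def rp(x,y,th):
    c,si=np.cos(th),np.sin(th); Q=np.array([[i*.03,j*.038] for i in(-1,1) for j in(-1,1)])
    return np.c_[x+c*Q[:,0]-si*Q[:,1],y+si*Q[:,0]+c*Q[:,1],np.full(4,.01)]
for n,y0 in [("yellow",.08),("red",-.005),("blue",-.09)]:
    m=M[n]&rack; n8,l,st_,ce=cv2.connectedComponentsWithStats(m.astype(np.uint8)); k=1+st_[1:,4].argmax()
    f=fitmask(t,l==k,rp,[.57,y0,0]); print(n,st_[k],back(t,ce[k],.01)[0,:2].round(4),f.x.round(4),abs(f.fun).max().round(2))
```

```text
rotopt [ 2.000e-03 -4.000e-03 -3.141e+00]
  rotopt [0.003 0.002 0.   ]
clock 27.93 pos [0.517  0.0573 0.2005] jaw -90.03 j [  6.3  12.8 108.2  -0.2  58.9  96.4] open 0.0644 F [ 0.4 -0.1  0.1]
slide [ 2.06 26.57 -0.05] rot [0.003 0.002 0.   ]
yellow [215 191  28  23 618] [0.5702 0.0807] [ 5.703e-01  8.060e-02 -2.000e-04] 0.96
red [247 192  26  20 519] [ 0.5735 -0.0049] [ 0.5737 -0.0051  0.0109] 1.77
blue [278 191  26  21 502] [ 0.5757 -0.0911] [ 0.576  -0.0909  0.0078] 1.98
```

>>> send_rows(plan=[{"slide": [0.5,5.5,0],"rotation": [0,0,0],"fingers": 0.5},{"slide": [1,11,0],"rotation": [0,0,0],"fingers": 0.5},{"slide": [1.5,16.5,0],"rotation": [0,0,0],"fingers": 0.5},{"slide": [2,22,0],"rotation": [0,0,0],"fingers": 0.5},{"slide": [2.1,26.2,-2],"rotation": [0,0,0],"fingers": 0.5}])

```text
clock: 28.6
position: [0.5398, 0.3277, 0.1811]
tcp_rot: [-152.4, 89.7, 27.7]
ft_force: [1.2, -0.6, -0.4]
opening: 0.0638
```

>>> send_rows(plan=[{"slide": [0,0,-3],"rotation": [0,0,0],"fingers": 0.5},{"slide": [0,0,-5],"rotation": [0,0,0],"fingers": 0.5},{"slide": [0,0,-5],"rotation": [0,0,0],"fingers": 0.5}])

```text
clock: 28.98
position: [0.5389, 0.3264, 0.1292]
tcp_rot: [-171.1, 89.9, 8.9]
ft_force: [-0.1, -0.9, -0.0]
opening: 0.0643
```

Run:
```python
from h import *
need([.5376,.323,.044],90)
```

```text
rotopt [-2.000e-03 -0.000e+00  3.141e+00]
  rotopt [-0.     0.001 -0.   ]
clock 28.98 pos [0.5389 0.3264 0.1292] jaw -89.99 j [ 31.1  26.8  97.8  -0.   55.3 121.1] open 0.0643 F [-0.1 -0.9 -0. ]
slide [-0.13 -0.34 -8.52] rot [-0.     0.001 -0.   ]
```

>>> send_rows(plan=[{"slide": [-0.15,-0.35,-3],"rotation": [0,0,0],"fingers": 0.5},{"slide": [-0.15,-0.35,-6],"rotation": [0,0,0],"fingers": 0.5},{"slide": [-0.15,-0.35,-8],"rotation": [0,0,0],"fingers": 0.5},{"slide": [-0.15,-0.35,-8.4],"rotation": [0,0,0],"fingers": 0.5},{"slide": [-0.15,-0.35,-8.4],"rotation": [0,0,0],"fingers": 0.5}])

```text
clock: 29.6
position: [0.538, 0.323, 0.0459]
tcp_rot: [-162.0, 89.9, 18.0]
ft_force: [0.3, 0.3, 0.2]
opening: 0.0638
```

>>> send_rows(plan=[{"slide": [0,0,0],"rotation": [0,0,0],"fingers": -0.2},{"slide": [0,0,0],"rotation": [0,0,0],"fingers": -0.2},{"slide": [0,0,0],"rotation": [0,0,0],"fingers": -0.2},{"slide": [0,0,0],"rotation": [0,0,0],"fingers": -0.2}])

```text
clock: 30.1
position: [0.5389, 0.3236, 0.0471]
tcp_rot: [-155.1, 89.8, 24.9]
ft_force: [-1.3, -0.1, 6.5]
opening: 0.0473
```

>>> send_rows(plan=[{"slide": [0,0,4],"rotation": [0,0,0],"fingers": -0.2},{"slide": [0,0,9],"rotation": [0,0,0],"fingers": -0.2},{"slide": [0,0,14],"rotation": [0,0,0],"fingers": -0.2},{"slide": [0,-2,15],"rotation": [0,0,0],"fingers": -0.2},{"slide": [0.5,-6,15],"rotation": [0,0,0],"fingers": -0.2}])

```text
clock: 30.72
position: [0.5438, 0.2635, 0.1978]
tcp_rot: [-154.5, 89.7, 25.6]
ft_force: [-0.0, -0.3, -1.6]
opening: 0.0471
```

Run:
```python
from h import *
need([.572,-.0052,.18],90)
```

```text
rotopt [-0.008 -0.004  3.14 ]
  rotopt [-0.002  0.005 -0.002]
clock 30.73 pos [0.5438 0.2635 0.1978] jaw -89.88 j [ 25.7  20.1  98.3  -0.   61.2 115.6] open 0.0471 F [-0.  -0.3 -1.6]
slide [  2.82 -26.87  -1.78] rot [-0.002  0.005 -0.002]
```

>>> send_rows(plan=[{"slide": [0.6,-5.4,0],"rotation": [0,0,0],"fingers": -0.2},{"slide": [1.2,-10.8,0],"rotation": [0,0,0],"fingers": -0.2},{"slide": [1.8,-16.2,0],"rotation": [0,0,0],"fingers": -0.2},{"slide": [2.4,-21.6,0],"rotation": [0,0,0],"fingers": -0.2},{"slide": [2.8,-26.3,-2],"rotation": [0,0.005,0],"fingers": -0.2}])

```text
clock: 31.35
position: [0.5718, -0.0021, 0.1779]
tcp_rot: [-122.6, 89.9, 57.5]
ft_force: [0.6, -0.4, -1.5]
opening: 0.047
```

>>> send_rows(plan=[{"slide": [0,0,-2],"rotation": [0,0,0],"fingers": -0.2},{"slide": [0,0,-5],"rotation": [0,0,0],"fingers": -0.2},{"slide": [0,0,-7],"rotation": [0,0,0],"fingers": -0.2},{"slide": [0,0,-7],"rotation": [0,0,0],"fingers": -0.2}])

```text
clock: 31.85
position: [0.5694, -0.0025, 0.1057]
tcp_rot: [-30.3, 89.8, 149.8]
ft_force: [-1.0, 0.4, -1.2]
opening: 0.0469
```

Run:
```python
from h import *
need([.572,-.0052,.053],90)
```

```text
rotopt [ 6.00e-03 -3.00e-03  3.14e+00]
  rotopt [-0.002 -0.004 -0.001]
clock 31.85 pos [ 0.5694 -0.0025  0.1057] jaw -89.93 j [ -0.5  24.1 106.3   0.2  49.9  89.4] open 0.0469 F [-1.   0.4 -1.2]
slide [ 0.26 -0.27 -5.27] rot [-0.002 -0.004 -0.001]
```

>>> send_rows(plan=[{"slide": [0.25,-0.25,-2],"rotation": [-0.002,-0.004,0],"fingers": -0.2},{"slide": [0.25,-0.25,-3.5],"rotation": [-0.002,-0.004,0],"fingers": -0.2},{"slide": [0.25,-0.25,-4.8],"rotation": [-0.002,-0.004,0],"fingers": -0.2},{"slide": [0.25,-0.25,-4.8],"rotation": [-0.002,-0.004,0],"fingers": -0.2},{"slide": [0.25,-0.25,-4.8],"rotation": [-0.002,-0.004,0],"fingers": -0.2}])

```text
clock: 32.48
position: [0.5722, -0.005, 0.0581]
tcp_rot: [-173.2, 89.9, 6.9]
ft_force: [-0.2, 0.1, -0.9]
opening: 0.0471
```

Run:
```python
from h import *
need([.572,-.0052,.053],90)
s=viewer.camera('side'); cv2.imwrite('pics/s10.png',cv2.resize(s['pixels'][130:270,170:340],None,fx=4,fy=4)[:,:,::-1])
```

```text
rotopt [-1.00e-03 -0.00e+00  3.14e+00]
  rotopt [-0.     0.001 -0.001]
clock 32.48 pos [ 0.5722 -0.005   0.0581] jaw -89.93 j [ -0.7  28.1 107.5   0.   44.3  89.3] open 0.0471 F [-0.2  0.1 -0.9]
slide [-0.02 -0.02 -0.51] rot [-0.     0.001 -0.001]
```

View pics/s10.png

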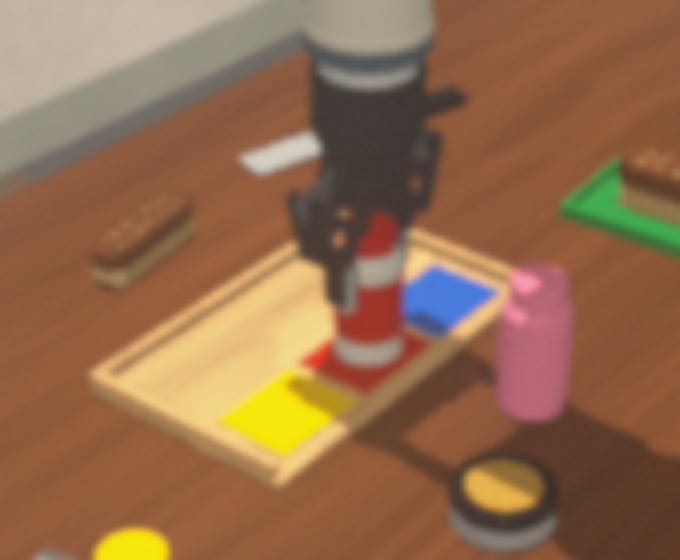

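The red bottle is centred over the red pad. Lowering it and letting go.

>>> send_rows(plan=[{"slide": [0,0,-0.3],"rotation": [0,0,0],"fingers": -0.2},{"slide": [0,0,-0.5],"rotation": [0,0,0],"fingers": -0.2},{"slide": [0,0,-0.6],"rotation": [0,0,0],"fingers": -0.2},{"slide": [0,0,-0.6],"rotation": [0,0,0],"fingers": -0.2}])

```text
clock: 33.02
position: [0.5726, -0.005, 0.0531]
tcp_rot: [-175.1, 89.9, 5.0]
ft_force: [-2.2, 0.7, 8.0]
opening: 0.0469
```

>>> send_rows(plan=[{"slide": [0,0,0],"rotation": [0,0,0],"fingers": 0.5},{"slide": [0,0,0],"rotation": [0,0,0],"fingers": 0.5},{"slide": [0,0,0],"rotation": [0,0,0],"fingers": 0.5}])

```text
clock: 33.4
position: [0.5726, -0.005, 0.053]
tcp_rot: [-175.6, 89.9, 4.5]
ft_force: [-0.1, -0.0, 0.3]
opening: 0.0642
```

>>> send_rows(plan=[{"slide": [0,0,2],"rotation": [0,0,0],"fingers": 0.5},{"slide": [0,0,6],"rotation": [0,0,0],"fingers": 0.5},{"slide": [0,0,11],"rotation": [0,0,0],"fingers": 0.5},{"slide": [0,2,14],"rotation": [0,0,0],"fingers": 0.5},{"slide": [-2,7,14],"rotation": [0,0,0],"fingers": 0.5}])

```text
clock: 34.02
position: [0.5553, 0.0648, 0.1959]
tcp_rot: [-176.1, 89.5, 3.8]
ft_force: [-0.2, 1.4, 0.7]
opening: 0.0641
```

Run:
```python
from h import *
need([.4663,.3148,.2],90)
s=viewer.camera('side'); cv2.imwrite('pics/s11.png',s['pixels'][:,:,::-1])
```

```text
rotopt [ 1.30e-02  1.00e-03 -3.14e+00]
  rotopt [-0.001  0.008  0.002]
clock 34.02 pos [0.5553 0.0648 0.1959] jaw -90.09 j [  6.5  16.3 104.1  -0.   59.1  96.6] open 0.0641 F [-0.2  1.4  0.7]
slide [-8.9  25.    0.41] rot [-0.001  0.008  0.002]
```

View pics/s11.png

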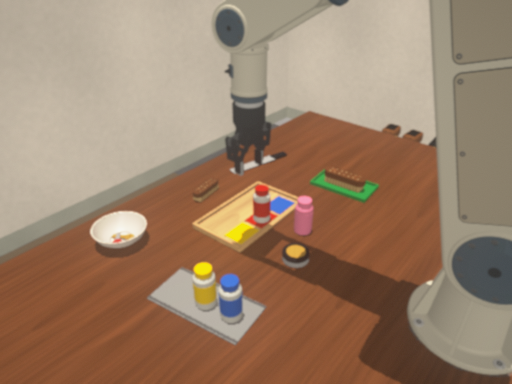

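Red stands on its pad at (262,205). Yellow is next.

>>> send_rows(plan=[{"slide": [-1.8,5,0],"rotation": [0,0.004,0],"fingers": 0.5},{"slide": [-3.6,10,0],"rotation": [0,0.008,0],"fingers": 0.5},{"slide": [-5.4,15,0],"rotation": [0,0.008,0],"fingers": 0.5},{"slide": [-7.2,20,0],"rotation": [0,0.008,0],"fingers": 0.5},{"slide": [-8.8,24.5,-2],"rotation": [0,0.008,0],"fingers": 0.5}])

```text
clock: 34.7
position: [0.463, 0.3175, 0.1752]
tcp_rot: [-59.3, 89.7, 120.8]
ft_force: [0.7, -0.1, 0.2]
opening: 0.0642
```

>>> send_rows(plan=[{"slide": [0,0,-2],"rotation": [0,0,0],"fingers": 0.5},{"slide": [0,0,-4],"rotation": [0,0,0],"fingers": 0.5},{"slide": [0,0,-4],"rotation": [0,0,0],"fingers": 0.5}])

```text
clock: 35.08
position: [0.4618, 0.3169, 0.1337]
tcp_rot: [-27.7, 89.6, 152.3]
ft_force: [-0.2, -0.0, -0.6]
opening: 0.0641
```

Run:
```python
from h import *
need([.467,.3146,.0455],90)
```

```text
rotopt [ 0.009 -0.005  3.141]
  rotopt [-0.003 -0.006 -0.001]
clock 35.08 pos [0.4618 0.3169 0.1337] jaw -89.96 j [ 34.1  21.1 106.4   0.4  52.6 123.8] open 0.0641 F [-0.2 -0.  -0.6]
slide [ 0.52 -0.23 -8.82] rot [-0.003 -0.006 -0.001]
```

>>> send_rows(plan=[{"slide": [0.5,-0.25,-2],"rotation": [-0.003,-0.006,0],"fingers": 0.5},{"slide": [0.5,-0.25,-5],"rotation": [-0.003,-0.006,0],"fingers": 0.5},{"slide": [0.5,-0.25,-8],"rotation": [-0.003,-0.006,0],"fingers": 0.5},{"slide": [0.5,-0.25,-8.8],"rotation": [-0.003,-0.006,0],"fingers": 0.5},{"slide": [0.5,-0.25,-8.8],"rotation": [-0.003,-0.006,0],"fingers": 0.5}])

```text
clock: 35.7
position: [0.4671, 0.3144, 0.0462]
tcp_rot: [171.8, 90.0, -8.2]
ft_force: [-0.4, -0.8, 0.7]
opening: 0.064
```

>>> send_rows(plan=[{"slide": [0,0,0],"rotation": [0,0,0],"fingers": -0.2},{"slide": [0,0,0],"rotation": [0,0,0],"fingers": -0.2},{"slide": [0,0,0],"rotation": [0,0,0],"fingers": -0.2},{"slide": [0,0,0],"rotation": [0,0,0],"fingers": -0.2}])

```text
clock: 36.2
position: [0.4681, 0.3151, 0.0476]
tcp_rot: [-151.4, 89.8, 28.6]
ft_force: [-0.1, 0.3, 7.5]
opening: 0.0468
```

>>> send_rows(plan=[{"slide": [0,0,4],"rotation": [0,0,0],"fingers": -0.2},{"slide": [0,0,9],"rotation": [0,0,0],"fingers": -0.2},{"slide": [0,0,14],"rotation": [0,0,0],"fingers": -0.2},{"slide": [1,-2,15],"rotation": [0,0,0],"fingers": -0.2},{"slide": [3,-6,15],"rotation": [0,0,0],"fingers": -0.2}])

```text
clock: 36.83
position: [0.4986, 0.2558, 0.1997]
tcp_rot: [-149.8, 89.6, 30.3]
ft_force: [1.1, -0.4, -1.6]
opening: 0.047
```

Run:
```python
from h import *
need([.570,.0806,.18],90)
```

```text
rotopt [-0.009 -0.005  3.139]
  rotopt [-0.003  0.005 -0.003]
clock 36.83 pos [0.4986 0.2558 0.1997] jaw -89.83 j [ 27.   16.2 103.7   0.   59.7 116.8] open 0.047 F [ 1.1 -0.4 -1.6]
slide [  7.14 -17.52  -1.97] rot [-0.003  0.005 -0.003]
```

>>> send_rows(plan=[{"slide": [2.3,-5.3,0],"rotation": [0,0,0],"fingers": -0.2},{"slide": [4.6,-10.6,0],"rotation": [0,0,0],"fingers": -0.2},{"slide": [6.9,-15.9,0],"rotation": [0,0,0],"fingers": -0.2},{"slide": [7.1,-17.2,-3],"rotation": [-0.002,0.005,0],"fingers": -0.2},{"slide": [7.1,-17.2,-8],"rotation": [-0.002,0.005,0],"fingers": -0.2}])

```text
clock: 37.45
position: [0.5716, 0.0824, 0.1208]
tcp_rot: [-161.7, 89.7, 18.4]
ft_force: [-0.5, 0.1, -1.2]
opening: 0.047
```

>>> send_rows(plan=[{"slide": [0,0,-1],"rotation": [0,0,0],"fingers": -0.2},{"slide": [0,0,-1],"rotation": [0,0,0],"fingers": -0.2}])

```text
clock: 37.7
position: [0.5717, 0.0825, 0.1112]
tcp_rot: [-161.6, 89.7, 18.4]
ft_force: [0.8, 0.3, -1.5]
opening: 0.0472
```

Run:
```python
from h import *
need([.571,.0806,.053],90)
```

```text
rotopt [-7.000e-03 -2.000e-03  3.141e+00]
  rotopt [-0.002  0.005 -0.001]
clock 37.7 pos [0.5717 0.0825 0.1112] jaw -89.96 j [8.000e+00 2.400e+01 1.054e+02 1.000e-01 5.030e+01 9.790e+01] open 0.0472 F [ 0.8  0.3 -1.5]
slide [-0.07 -0.19 -5.82] rot [-0.002  0.005 -0.001]
```

>>> send_rows(plan=[{"slide": [-0.05,-0.2,-2],"rotation": [-0.002,0.005,0],"fingers": -0.2},{"slide": [-0.05,-0.2,-4],"rotation": [-0.002,0.005,0],"fingers": -0.2},{"slide": [-0.05,-0.2,-5.4],"rotation": [-0.002,0.005,0],"fingers": -0.2},{"slide": [-0.05,-0.2,-5.8],"rotation": [-0.002,0.005,0],"fingers": -0.2},{"slide": [-0.05,-0.2,-5.9],"rotation": [-0.002,0.005,0],"fingers": -0.2}])

```text
clock: 38.33
position: [0.571, 0.0806, 0.0536]
tcp_rot: [25.8, 89.9, -154.2]
ft_force: [-8.6, -2.0, 22.2]
opening: 0.0469
```

>>> send_rows(plan=[{"slide": [0,0,0],"rotation": [0,0,0],"fingers": -0.2},{"slide": [0,0,0],"rotation": [0,0,0],"fingers": 0.5},{"slide": [0,0,0],"rotation": [0,0,0],"fingers": 0.5},{"slide": [0,0,0],"rotation": [0,0,0],"fingers": 0.5}])

```text
clock: 38.83
position: [0.5711, 0.0806, 0.0536]
tcp_rot: [26.8, 89.9, -153.2]
ft_force: [0.1, -0.2, 0.8]
opening: 0.0644
```

>>> send_rows(plan=[{"slide": [0,0,2],"rotation": [0,0,0],"fingers": 0.5},{"slide": [0,0,6],"rotation": [0,0,0],"fingers": 0.5},{"slide": [0,0,11],"rotation": [0,0,0],"fingers": 0.5},{"slide": [-1,2,14],"rotation": [0,0,0],"fingers": 0.5},{"slide": [-4,6,14],"rotation": [0,0,0],"fingers": 0.5}])

```text
clock: 39.45
position: [0.5334, 0.1409, 0.1965]
tcp_rot: [-169.9, 89.7, 10.1]
ft_force: [-0.6, 0.5, -0.9]
opening: 0.0641
```

Run:
```python
from h import *
need([.3995,.3046,.2],90)
s=viewer.camera('side'); cv2.imwrite('pics/s12.png',s['pixels'][:,:,::-1])
```

```text
rotopt [ 8.00e-03  1.00e-03 -3.14e+00]
  rotopt [-0.001  0.005  0.001]
clock 39.45 pos [0.5334 0.1409 0.1965] jaw -90.08 j [ 14.7  15.7 104.8  -0.   59.2 104.7] open 0.0641 F [-0.6  0.5 -0.9]
slide [-13.39  16.37   0.35] rot [-0.001  0.005  0.001]
```

View pics/s12.png

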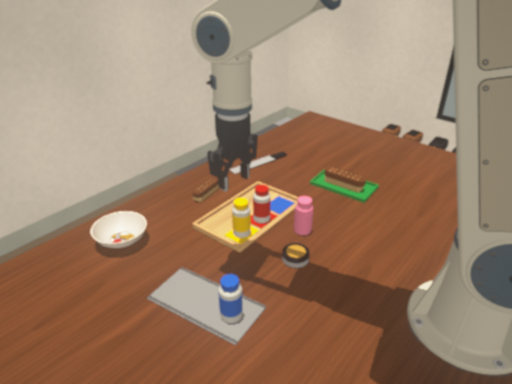

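Yellow stands on its pad at (241,220), and the push of 22 N against the pad stayed within limits. Now blue.

>>> send_rows(plan=[{"slide": [-3.4,4.1,0],"rotation": [0,0.005,0],"fingers": 0.5},{"slide": [-6.8,8.2,0],"rotation": [0,0.005,0],"fingers": 0.5},{"slide": [-10.2,12.3,0],"rotation": [0,0.005,0],"fingers": 0.5},{"slide": [-13.2,16,-2],"rotation": [0,0.005,0],"fingers": 0.5},{"slide": [-13.2,16,-6.5],"rotation": [0,0.005,0],"fingers": 0.5}])

```text
clock: 40.12
position: [0.3956, 0.3078, 0.1307]
tcp_rot: [-62.6, 89.7, 117.6]
ft_force: [1.1, 0.4, -0.7]
opening: 0.0639
```

>>> send_rows(plan=[{"slide": [0,0,-0.5],"rotation": [0,0,0],"fingers": 0.5},{"slide": [0,0,-0.5],"rotation": [0,0,0],"fingers": 0.5}])

```text
clock: 40.38
position: [0.396, 0.3079, 0.1262]
tcp_rot: [-62.4, 89.7, 117.8]
ft_force: [0.9, -0.4, -0.3]
opening: 0.064
```

Run:
```python
from h import *
need([.3995,.3046,.0455],90)
```

```text
rotopt [ 0.004 -0.008  3.139]
  rotopt [-0.005 -0.003 -0.003]
clock 40.38 pos [0.396  0.3079 0.1262] jaw -89.83 j [ 37.5  17.  113.9   0.4  49.  127. ] open 0.064 F [ 0.9 -0.4 -0.3]
slide [ 0.35 -0.33 -8.07] rot [-0.005 -0.003 -0.003]
```

>>> send_rows(plan=[{"slide": [0.35,-0.3,-2],"rotation": [-0.005,-0.003,-0.003],"fingers": 0.5},{"slide": [0.35,-0.3,-5],"rotation": [-0.005,-0.003,-0.003],"fingers": 0.5},{"slide": [0.35,-0.3,-7.5],"rotation": [-0.005,-0.003,-0.003],"fingers": 0.5},{"slide": [0.35,-0.3,-8.1],"rotation": [-0.005,-0.003,-0.003],"fingers": 0.5},{"slide": [0.35,-0.3,-8.1],"rotation": [-0.005,-0.003,-0.003],"fingers": 0.5}])

```text
clock: 41.0
position: [0.4003, 0.305, 0.0462]
tcp_rot: [-138.6, 89.9, 41.4]
ft_force: [-1.0, 1.1, 0.1]
opening: 0.0643
```

>>> send_rows(plan=[{"slide": [0,0,0],"rotation": [0,0,0],"fingers": -0.2},{"slide": [0,0,0],"rotation": [0,0,0],"fingers": -0.2},{"slide": [0,0,0],"rotation": [0,0,0],"fingers": -0.2},{"slide": [0,0,0],"rotation": [0,0,0],"fingers": -0.2}])

```text
clock: 41.5
position: [0.4013, 0.3057, 0.0475]
tcp_rot: [-142.8, 89.8, 37.1]
ft_force: [0.9, -0.5, 7.8]
opening: 0.0476
```

>>> send_rows(plan=[{"slide": [0,0,4],"rotation": [0,0,0],"fingers": -0.2},{"slide": [0,0,9],"rotation": [0,0,0],"fingers": -0.2},{"slide": [0,0,14],"rotation": [0,0,0],"fingers": -0.2},{"slide": [1,-2,17],"rotation": [0,0,0],"fingers": -0.2},{"slide": [3,-7,18],"rotation": [0,0,0],"fingers": -0.2}])

```text
clock: 42.12
position: [0.4324, 0.2367, 0.2305]
tcp_rot: [-145.6, 89.5, 34.6]
ft_force: [1.2, 0.2, -1.1]
opening: 0.047
```

Run:
```python
from h import *
need([.5745,-.0912,.2],90)
```

```text
rotopt [-0.012 -0.008  3.139]
  rotopt [-0.005  0.007 -0.002]
clock 42.12 pos [0.4324 0.2367 0.2305] jaw -89.86 j [2.850e+01 8.200e+00 1.098e+02 1.000e-01 6.160e+01 1.183e+02] open 0.047 F [ 1.2  0.2 -1.1]
slide [ 14.21 -32.79  -3.05] rot [-0.005  0.007 -0.002]
```

>>> send_rows(plan=[{"slide": [2.2,-5.2,-0.5],"rotation": [0,0,0],"fingers": -0.2},{"slide": [4.4,-10.4,-1],"rotation": [0,0,0],"fingers": -0.2},{"slide": [6.6,-15.6,-1.5],"rotation": [-0.003,0.004,0],"fingers": -0.2},{"slide": [8.8,-20.8,-2],"rotation": [-0.005,0.007,0],"fingers": -0.2},{"slide": [11,-26,-2.5],"rotation": [-0.005,0.007,0],"fingers": -0.2}])

```text
clock: 42.75
position: [0.5428, -0.0251, 0.2059]
tcp_rot: [-176.2, 89.9, 4.0]
ft_force: [0.2, 1.1, -2.3]
opening: 0.047
```

Run:
```python
from h import *
need([.5757,-.0912,.13],90)
```

```text
rotopt [-2.000e-03 -0.000e+00  3.139e+00]
  rotopt [-0.     0.001 -0.002]
clock 42.75 pos [ 0.5428 -0.0251  0.2059] jaw -89.86 j [ -2.8  14.5 105.1   0.   60.3  87.1] open 0.047 F [ 0.2  1.1 -2.3]
slide [ 3.29 -6.61 -7.59] rot [-0.     0.001 -0.002]
```

>>> send_rows(plan=[{"slide": [2.2,-4.4,0],"rotation": [0,0,0],"fingers": -0.2},{"slide": [3.3,-6.6,0],"rotation": [0,0,0],"fingers": -0.2},{"slide": [3.3,-6.6,-3],"rotation": [0,0,0],"fingers": -0.2},{"slide": [3.3,-6.6,-7.6],"rotation": [0,0,0],"fingers": -0.2},{"slide": [3.3,-6.6,-9],"rotation": [0,0,0],"fingers": -0.2}])

```text
clock: 43.38
position: [0.5738, -0.0903, 0.1137]
tcp_rot: [-16.3, 89.8, 163.9]
ft_force: [-0.1, -0.5, -2.0]
opening: 0.0474
```

>>> send_rows(plan=[{"slide": [0,0,-0.5],"rotation": [0,0,0],"fingers": -0.2},{"slide": [0,0,-0.5],"rotation": [0,0,0],"fingers": -0.2}])

```text
clock: 43.62
position: [0.5742, -0.0901, 0.1095]
tcp_rot: [-18.7, 89.8, 161.5]
ft_force: [0.4, 0.0, -2.1]
opening: 0.047
```

Run:
```python
from h import *
need([.5757,-.0912,.053],90)
```

```text
rotopt [ 4.000e-03 -1.000e-03  3.139e+00]
  rotopt [-0.001 -0.003 -0.003]
clock 43.62 pos [ 0.5742 -0.0901  0.1095] jaw -89.83 j [ -9.1  24.6 104.7   0.   50.9  80.7] open 0.047 F [ 0.4  0.  -2.1]
slide [ 0.15 -0.11 -5.65] rot [-0.001 -0.003 -0.003]
```

>>> send_rows(plan=[{"slide": [0.15,-0.1,-2],"rotation": [0,-0.003,0],"fingers": -0.2},{"slide": [0.15,-0.1,-4],"rotation": [0,-0.003,0],"fingers": -0.2},{"slide": [0.15,-0.1,-5],"rotation": [0,-0.003,0],"fingers": -0.2},{"slide": [0.15,-0.1,-5.6],"rotation": [0,-0.003,0],"fingers": -0.2},{"slide": [0.15,-0.1,-5.6],"rotation": [0,-0.003,0],"fingers": -0.2}])

```text
clock: 44.25
position: [0.5762, -0.0911, 0.054]
tcp_rot: [-143.5, 89.9, 36.7]
ft_force: [0.1, 0.3, -2.2]
opening: 0.0471
```

>>> send_rows(plan=[{"slide": [0,0,0],"rotation": [0,0,0],"fingers": -0.2},{"slide": [0,0,0],"rotation": [0,0,0],"fingers": 0.5},{"slide": [0,0,0],"rotation": [0,0,0],"fingers": 0.5},{"slide": [0,0,0],"rotation": [0,0,0],"fingers": 0.5}])

```text
clock: 44.75
position: [0.5764, -0.0912, 0.0542]
tcp_rot: [-154.4, 89.9, 25.8]
ft_force: [0.8, 0.7, -0.0]
opening: 0.064
```

>>> send_rows(plan=[{"slide": [0,0,2],"rotation": [0,0,0],"fingers": 0.5},{"slide": [0,0,6],"rotation": [0,0,0],"fingers": 0.5},{"slide": [0,0,11],"rotation": [0,0,0],"fingers": 0.5},{"slide": [-1,4,16],"rotation": [0,0,0],"fingers": 0.5},{"slide": [-3,10,18],"rotation": [0,0,0],"fingers": 0.5}])

```text
clock: 45.38
position: [0.5497, 0.0038, 0.2356]
tcp_rot: [-174.5, 89.6, 5.5]
ft_force: [1.5, 0.1, -0.3]
opening: 0.0638
```

>>> send_rows(plan=[{"slide": [-2,5,0],"rotation": [0,0,0],"fingers": 0.5},{"slide": [-4,11,0],"rotation": [0,0,0],"fingers": 0.5},{"slide": [-6,17,0],"rotation": [0,0,0],"fingers": 0.5},{"slide": [-8,23,0],"rotation": [0,0,0],"fingers": 0.5},{"slide": [-10,29,0],"rotation": [0,0,0],"fingers": 0.5}])

```text
clock: 46.0
position: [0.4497, 0.2928, 0.2359]
tcp_rot: [-172.3, 89.6, 7.8]
ft_force: [1.3, 0.0, 0.2]
opening: 0.0642
```

Run:
```python
from h import *
s=viewer.camera('side'); cv2.imwrite('pics/s13.png',s['pixels'][:,:,::-1])
t=viewer.camera('top'); cv2.imwrite('pics/t13.png',cv2.resize(t['pixels'][140:300,110:410],None,fx=2.6,fy=2.6,interpolation=cv2.INTER_CUBIC)[:,:,::-1])
for cam in (t,s):
  for r in viewer.outline_of(cam,"brush")[:2]:
    f=fitmask(cam,r["region"],lambda x,y,th:brushpts(x,y,th,.005),[.49,-.32,.07])
    print("brush",round(r["conf"],2),np.round(r["position"]),f.x.round(4),abs(f.fun).max().round(2))
P={'red':(.572,-.0052),'yellow':(.570,.0806),'blue':(.5745,-.0912)}
for q,p in P.items():
    for cam in (s,t):
        for r in viewer.outline_of(cam,'bottle_'+q)[:3]:
            m=r['region']
            if m.sum()<100: continue
            ys,xs=np.where(m);o=np.array([xs.min(),ys.min(),xs.max()+1,ys.max()+1])-.5
            f=least_squares(lambda v: bb(hull(cam,*v,.010))-o,p)
            print(q,round(r['conf'],2),np.round(r['position']),f.x.round(4),'off mm',((f.x-p)*1000).round(1),'res',f.fun.round(1))
for cam in (t,s):
  for r in viewer.recognise(cam,"tin")[:1]: print("tin",r["position"])
o=get_obs(); print(o["clock"],o["position"],o["ft_force"])
```

```text
brush 0.69 [260. 122.] [ 0.7967 -0.0053  0.2278] 18.32
brush 0.63 [374. 232.] [ 0.4924 -0.3246  0.0617] 0.91
brush 0.66 [347. 181.] [ 0.4915 -0.3246 -0.0207] 2.46
brush 0.38 [350. 192.] [ 0.4529 -0.2854  0.3878] 15.36
red 0.71 [264. 208.] [ 0.5705 -0.0047] off mm [-1.5  0.5] res [ 0.2 -0.5 -0.2  0.4]
yellow 0.69 [347. 189.] [ 0.438  -0.2282] off mm [-132.  -308.8] res [ 24.3  -1.7 -23.4   3.1]
yellow 0.58 [242. 215.] [0.5681 0.0802] off mm [-1.9 -0.4] res [ 0.6 -0.3 -0.6  0.3]
yellow 0.82 [227. 200.] [0.5705 0.08  ] off mm [ 0.5 -0.6] res [-0.2 -0.2  0.2  0.2]
blue 0.96 [278. 192.] [ 0.5745 -0.094 ] off mm [-0.  -2.8] res [-0.1 -1.2  0.1  1. ]
blue 0.68 [302. 216.] [ 0.4485 -0.032 ] off mm [-126.    59.2] res [ 0.1 -1.2 -0.1  1.1]
blue 0.56 [293. 198.] [ 0.5751 -0.0907] off mm [0.6 0.5] res [ 0.1 -0.3 -0.1  0.3]
blue 0.37 [282. 204.] [ 0.5668 -0.0883] off mm [-7.7  2.9] res [ 4.3 -0.2 -4.   0.2]
blue 0.24 [230. 261.] [0.3996 0.065 ] off mm [-174.9  156.2] res [ 1.6  2.9 -1.7 -2.8]
tin [232.2, 260.1]
tin [292.0, 254.4]
46.6 [0.45103276 0.29012666 0.23564618] [-0.13493443  0.42627395  0.50169967]
```

View pics/s13.png

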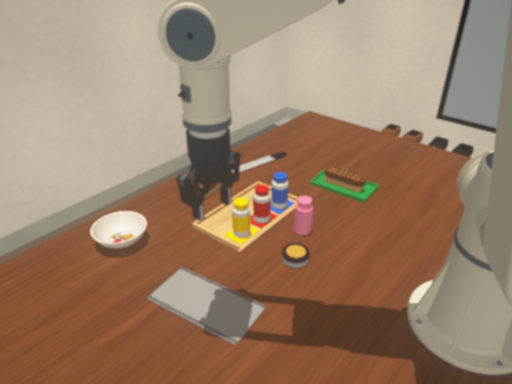

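View pics/t13.png

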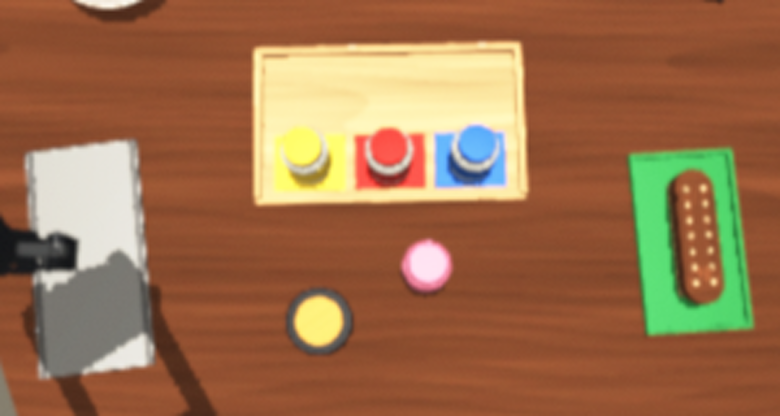

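Each bottle stands on the pad of its own colour, at (303,148), (389,148) and (474,147) in the crop. The brush lies lengthwise mid-tray at (698,237), and the tin and pink bottle haven't moved. Handing in.

```bash
python3 -c "
from rig import hand_in
print(hand_in())"
```

```text
the job is handed in; nothing more can be done
None
```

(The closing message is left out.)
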